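Hang the tea caddy on the slatwall stand and pack it in two layers

ROBOT

A 6-joint arm with a two-finger parallel gripper is mounted at the origin on the work surface. World frame = base frame: x ahead of the robot, y to its left, z up, the work surface at z = 0. Lengths are in mm, angles in rad, forces in N, time in s.
With the tool pointing down it reaches from about 350 to 875 mm from the base axis. Payload 4.2 kg.
Tool frame: the origin (TCP) lies midway between the tips of the shut fingers; the grasp point (between the pads) lies 19 mm behind it; z points along the fingers, y is the line along which they close (so a half turn about z gives the same grasp; the last joint's range is limited). The gripper opens to 85 mm and grips with 20 to 120 N. Pads are 22 mm wide; open, the fingers measure 114 mm over their backs; the gripper's body (76 mm by 85 mm) begins 54 mm behind the grasp point. The pads swing forward as they close: fully open they stand 13 mm farther back than shut.
Start: joints at [1.54, 0.385, 0.008, 0, -1.194, -0.259], TCP at [178.568, 598.926, 231.312] pointing down, gripper open.
Joint ranges: [-3.14, 3.14], [-1.21, 2.06], [-1.07, 1.41], [-3.16, 2.05], [-2.99, -0.16], [-3.1, 3.1]. Speed limits (rad/s): [2.79, 2.79, 3.14, 3.14, 3.14, 3.14].

INTERFACE

Orientations are given as a unit quaternion [x, y, z, w].
In Python, from bench import * gives the robot as it stands.
- The arm moves only by the tool drive_tool, never from a script. Its argument "plan" is a list that holds one entry, the list of rows, each a list of 5 numbers: the closure, from -1 (fully open) to 1 (shut), then the shift along the world's x, y, z in mm, then the turn about the world's z in degrees. A call has 1 to 20 rows; each row shifts and turns the commanded pose from where the row before left it; what a row does not reach is not made up. A row lasts 1/12 s, in which the tool goes at most 41.7 mm and 7.16 degrees, less where a joint would pass 70% of its speed; a pose out of reach is approached as far as the arm can. A call is refused whole if a number of a shift passes 41.7 or a number of a turn 7.16, either way. A call with a gripper value outside its range is refused whole. The fingers move at their own pace and stop on an object; the grip force is fixed at half the most. Time passes only in rows, so rows that do not move let the fingers close. It gives the time, the measured TCP pose, the force, the opening and the grip force at its end, in the units of the state.
- read_state(): the state, without advancing time (a new reading comes with each control period).
- get_image(name): name is "scene" or "top" or "wrist"; returns (picture, depth): 480x640x3 uint8, red, green, blue; 480x640 float32, mm along the optical axis (not along the pixel's ray), 0 where there is no reading.
- camera_model(name): a dict with "fx", "fy", "cx", "cy" (pixels), "R" (3x3) and "t" (3): a world point X has camera coordinates R X + t; the wrist camera has in their place "mount" (4x4, takes a point from camera to tool coordinates, whose origin is the TCP and whose axes are the flange's). Camera axes: x right, y down, z forward; pixel columns grow to the right and rows downward; lengths in mm; the calibration is good to about 2 mm. A picture is of the moment at which its call begins: read the wrist's pose just before it. camera_model takes no time and is no camera call.
- job_done(): hands the job in; it is judged then, once.
The state is a dict: "clock": time; "joints": joint angles; "joint_vel": joint speeds; "joint_efforts": joint torques, N m; "position": TCP position; "ee_rot": TCP orientation; "contact_force": force on the tool from outside, world axes, zero at the start; "wrist_torque": the same for the moment, N m; "gripper_width": finger opening in mm; "grasp_force": force on a finger pad.
Only numpy, scipy, OpenCV 4.12 (cv2) and the standard library are available. Lean on these libraries where they do the work, as an engineer would, in place of code of your own. Each camera call takes 0.05 s, during which the arm holds its last target. There are 200 camera calls.

TASK

Hang the white caddy on the slatwall stand by hooking its steel lip into the top groove: tilt its handle end up, feed the lip in, then swing the handle down until the caddy sits fully home, hanging level and let go. Then, with it hanging there, pack it: first stand all the tins upright on its floor, then lay the wooden divider flat on its inside ledges with the tab up, then stand all the tea cartons upright on the divider. Leave the amber jar and the mug where they are.

Things in the scene. Friction and masses are not known exactly. Their poses are not given: they have to be found in the camera images.
- panel: White slatwall stand, fixed on the worktop, 316 wide x 40 deep x 227 tall, thin foot plate behind it. Origin: on the worktop, below the middle of its front face; x points into the stand (from the front face backwards), y along it, z up. Only its top groove is open; the dark lines lower down are just painted. Below the groove it is solid.
- groove (a point): Middle of the lower edge of the top groove's mouth, in the front face, 165 above the worktop; axes as panel. The groove runs 300 along y, ends closed. Mouth 28 tall (z 0 to 28 here). The front lip above the mouth is 6 thick (x 0 to 6); behind it the cavity (x 6 to 32) rises to z = 54. Cavity floor at z = 0. Stand's top at z = 62.
- caddy: White open sheet-metal caddy, outer 132 (x) x 200 (y) x 105 (z), walls 4, floor 5, 0.28 to 0.56 kg. Origin: centre of its underside; z up; lip at the back (+x), handle at the front (-x). Inside 124 x 192. Front wall cut to 50 high but for 20 at each end. Rubber foot, 5 thick, low on the back. Hanging home it is level, lip 0 to 8 in front of groove and level with it within 3.
- lip (a point): On the caddy at (66, 0, 97): underside of the steel tongue at the back wall; axes as the caddy. Tongue 150 wide, 6 thick (z 0 to 6 here), sticks out 17; its last 4 (x 13 to 17) turn up to z = 33. Taller than the mouth: it enters only with the handle end raised 30 to 40 degrees, tip first, then turns down as it goes in; home, the turned-up part is behind the stand's lip, tongue on the cavity floor.
- handle (a point): On the caddy at (-91, 0, 35): middle of its wooden handle, an upright fin 50 long in x (x -116 to -66, from the front wall), 14 thick in y, 34 tall (z 16 to 50). Grip it across its thickness, fingers from above.
- ledge (a point): On the caddy at (0, 0, 78): the level of the top of its two inner ledges, at the middle of the caddy; axes as the caddy. The ledges run along the two short end walls (+y and -y), 12 wide, 6 thick.
- divider: Flat wooden plate 116 (x) x 182 (y) x 6, 0.15 kg, with an upright tab on its middle: 12 thick in x, 40 long in y, top 38 above the underside. Origin: centre of its underside, z up. It lies in the caddy with its y along the caddy's y (either way round), 4 to 5 of play on each side, on the ledges, its underside 78 above the caddy's.
- tin1: Round steel tea tin, 48 diameter, 70 tall, about 0.12 kg, standing. Origin: centre of its underside, z up. Two or three tins are there; an absent one reads None from the start. Up to three fit side by side along the caddy's y.
- tin2: Round steel tea tin, 48 diameter, 70 tall, about 0.12 kg, standing. Origin: centre of its underside, z up. Two or three tins are there; an absent one reads None from the start. Up to three fit side by side along the caddy's y.
- tin3: Round steel tea tin, 48 diameter, 70 tall, about 0.12 kg, standing. Origin: centre of its underside, z up. Two or three tins are there; an absent one reads None from the start. Up to three fit side by side along the caddy's y.
- carton1: Plain tea carton, 42 (x) x 50 (y) x 60 tall (z), about 0.09 kg, standing. Origin: centre of its underside, z up. One or two are there; an absent one reads None from the start. One fits on the divider at either side of the tab (at 54 along +y or -y of the caddy's middle).
- carton2: Plain tea carton, 42 (x) x 50 (y) x 60 tall (z), about 0.09 kg, standing. Origin: centre of its underside, z up. One or two are there; an absent one reads None from the start. One fits on the divider at either side of the tab (at 54 along +y or -y of the caddy's middle).
- jar: Bystander: amber glass jar with dark lid, 52 diameter, 85 tall, standing among the tins and cartons. Origin: centre of underside.
- mug: Bystander: white mug, 80 diameter, 90 tall. Origin: centre of underside.
Things that resemble listed ones, but are neither listed nor needed, are in the scene too. Leave any blue look-alike of the tin3 alone. Leave any green look-alike of the tin2 alone.

How it is judged:
By the outcome, as a careful person would: the job done as asked, in the order asked, and still so for the second after the job is handed in, with the robot touching nothing.
Of tin1, tin2, tin3 only 2 to 3 are there at a start; the rules pass over those that are not, and their reading is None.
Of carton1, carton2 only 1 to 2 are there at a start; the rules pass over those that are not, and their reading is None.
At some moment in a run one of tin1, tin2, tin3, carton1, carton2 may be knocked a few centimetres aside while the robot is not near it.
It also fails if it takes over 210 s, if anything falls off the work surface, if the arm or the gripper's body presses on something with over 40 N, if the wrist force passes 120 N, or if a joint passes its speed limit or range.

## Working session

There is one attempt and no reset: what is moved stays moved. The work goes in short steps, Python scripts to look and compute and a tool call to move; the robot and the scene stay as the last step left them, time stands still between calls to the robot, and variables do not carry over. Pictures are saved under pics/ and viewed, at most 14 in all, crops included, and the job is handed in when it is done.

Besides the shell and the picture viewer there is one more tool, called after "Emit:" by a JSON object that holds its "name" and its "arguments", one argument or row to a line. drive_tool: Moves the arm, as the interface text tells. Its arguments: {"type":"object","properties":{"plan":{"type":"array"}},"required":["plan"]}

```bash
ls; mkdir -p pics
cat > h.py <<'E'
from bench import *
import numpy as np, cv2
from scipy.spatial.transform import Rotation as Ro
def cam(n):
    s=read_state(); im,d=get_image(n); m=camera_model(n)
    K=np.array([[m['fx'],0,m['cx']],[0,m['fy'],m['cy']],[0,0,1.]])
    if n=='wrist':
        M=np.array(m['mount']); Rt=Ro.from_quat(s['ee_rot']).as_matrix()
        Rwc=Rt@M[:3,:3]; c=Rt@M[:3,3]+np.array(s['position'])
    else:
        R=np.array(m['R']); Rwc=R.T; c=-R.T@np.array(m['t'])
    return im,d,K,Rwc,c
def pts(d,K,Rwc,c):
    v,u=np.mgrid[:480,:640]
    P=np.stack([(u-K[0,2])/K[0,0]*d,(v-K[1,2])/K[1,1]*d,d],-1)
    return P@Rwc.T+c
def save(im,n): cv2.imwrite('pics/'+n+'.png',im[:,:,::-1])
E
python3 - <<'E'
from h import *
print(read_state())
for n in('scene','top'):
    im,d,K,R,c=cam(n); save(im,n); np.savez(n,im=im,d=d,K=K,R=R,c=c); print(n,c.round(),R.round(2).tolist(),K[0,0],(d==0).mean())
E
```

```text
pics
{'clock': 0.0, 'joints': array([ 1.53962901e+00,  3.85566879e-01,  6.57739716e-03, -5.01278487e-04,
       -1.19397835e+00, -2.58575484e-01]), 'joint_vel': array([ 1.00155340e-03, -8.27815620e-04, -2.83841484e-04,  4.72452539e-04,
        1.44113898e-03,  3.02414535e-05]), 'joint_efforts': array([-1.18532738e-03, -3.92288160e+01,  1.88399327e+01,  4.18620184e+00,
       -4.65793230e-03,  2.42641043e-06]), 'position': array([178.39455708, 598.37410014, 230.19605606]), 'ee_rot': array([ 9.89510514e-01, -1.44456601e-01, -1.08261270e-04,  1.10517213e-03]), 'contact_force': array([ 0.51180836, -0.20152284,  0.65789086]), 'wrist_torque': array([-0.03019124,  0.00569969,  0.03812347]), 'grasp_force': 0.0, 'gripper_width': 85.43646701435316}
scene [979. 602. 678.] [[-0.84, 0.31, -0.45], [0.55, 0.5, -0.67], [0.02, -0.81, -0.59]] 463.6667519685223 0.004036458333333334
top [ 379.   -4. 1328.] [[0.03, -0.99, 0.14], [-1.0, -0.03, 0.0], [0.0, -0.14, -0.99]] 480.63396660204955 0.004072265625
```

```bash
ls pics
```

```text
scene.png
top.png
```

View pics/scene.png

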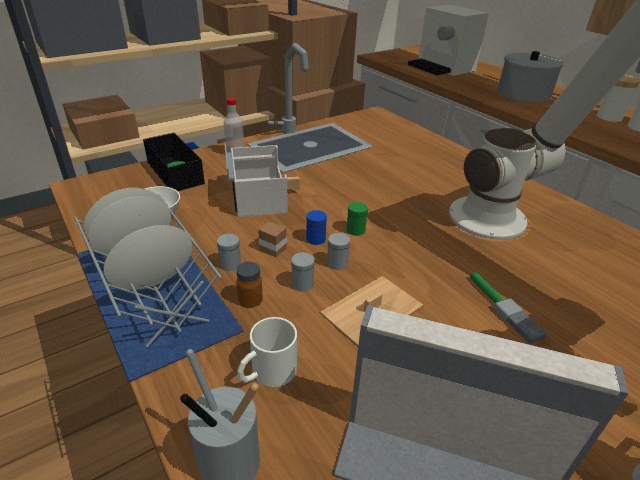

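View pics/top.png

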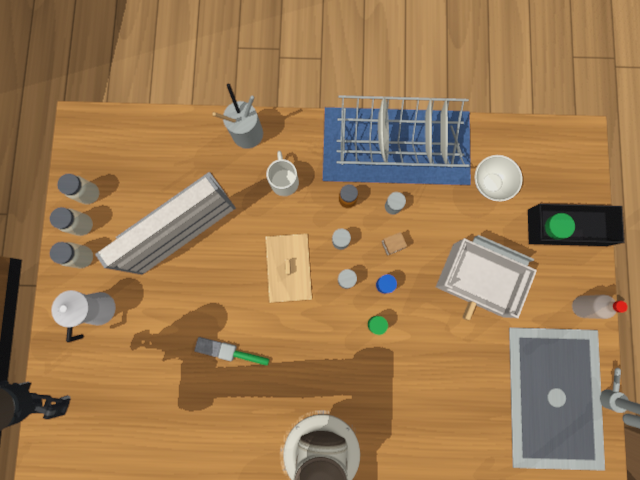

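```bash
cat >> h.py <<'E'
def rect(P):
    (cx,cy),(w,h),a=cv2.minAreaRect(P[:,:2].astype(np.float32))
    if w>h: w,h,a=h,w,a+90   # a = yaw of short side
    return [round(float(q),1) for q in(cx,cy,w,h,(a+90)%180-90)]
def blobs(mask,X,amin=20,ret=False):
    n,l,st,ce=cv2.connectedComponentsWithStats(mask.astype(np.uint8),connectivity=4)
    out=[]
    for i in range(1,n):
        if st[i,4]>=amin:
            P=X[l==i]; out.append((ce[i].round().tolist(),int(st[i,4]),float(np.median(P[:,2]).round(1)),rect(P)))
    return out
E
python3 - <<'E'
from h import *
D=np.load('top.npz'); X=pts(D['d'],D['K'],D['R'],D['c']); im=D['im'].astype(int)
v,u=np.mgrid[:480,:640]; z=X[...,2]
print('table z',np.median(z[300:330,300:360]))
reg=(v>110)&(v<345)&(u>85)&(u<545)
for lo,hi in[(3,12),(32,46),(52,66),(64,78),(78,95),(98,110),(115,140),(220,234)]:
    print(lo,hi)
    for b in blobs(reg&(z>lo)&(z<hi),X,40): print('  ',b, im[int(b[0][1]),int(b[0][0])].tolist())
# handle
m=reg&(u>440)&(v>295)&(z>30)&(z<70)
print(rect(X[m]),np.median(z[m]),m.sum())
E
```

```text
table z -0.71234278762347
3 12
   ([380.0, 166.0], 2474, 5.6, [832.2, -190.3, 210.3, 423.4, -0.9]) [71, 99, 140]
   ([351.0, 115.0], 61, 5.8, [930.9, -56.4, 22.0, 29.2, 1.9]) [76, 106, 147]
   ([365.0, 114.0], 68, 5.6, [930.4, -95.1, 25.9, 38.0, -0.6]) [75, 104, 146]
   ([375.0, 115.0], 42, 5.5, [931.3, -127.2, 14.8, 27.2, -89.7]) [75, 103, 144]
   ([392.0, 116.0], 55, 5.9, [933.1, -177.2, 25.8, 28.6, 3.7]) [75, 104, 145]
   ([408.0, 116.0], 52, 5.8, [932.0, -222.7, 28.3, 28.4, 6.9]) [55, 77, 110]
   ([436.0, 115.0], 67, 5.5, [935.3, -301.9, 24.0, 28.8, -89.5]) [67, 95, 134]
   ([452.0, 117.0], 73, 5.8, [934.6, -350.7, 30.6, 30.7, 88.8]) [48, 67, 96]
   ([466.0, 117.0], 64, 5.3, [931.9, -387.2, 20.6, 39.0, -90.0]) [72, 99, 140]
   ([350.0, 131.0], 134, 5.6, [880.8, -54.6, 29.0, 53.3, -88.7]) [59, 83, 117]
   ([363.0, 132.0], 188, 5.8, [881.4, -92.5, 37.2, 56.3, 87.4]) [56, 79, 112]
   ([374.0, 132.0], 94, 5.7, [883.4, -124.6, 20.5, 54.7, -87.9]) [75, 104, 145]
   ([393.0, 131.0], 145, 5.5, [883.4, -180.8, 29.0, 58.3, -90.0]) [48, 67, 95]
   ([407.0, 133.0], 127, 5.5, [884.3, -217.2, 
[... 5432 characters left out ...]
72.0, -420.1, 147.5, 202.0, -22.2]) [148, 142, 135]
   ([520.0, 307.0], 74, 102.6, [399.4, -488.3, 20.0, 66.9, 66.5]) [171, 164, 157]
115 140
   ([241.0, 121.0], 620, 119.3, [854.4, 239.0, 64.3, 88.3, 1.1]) [166, 170, 166]
   ([403.0, 164.0], 308, 121.3, [754.6, -189.4, 11.8, 342.4, 0.0]) [158, 163, 161]
   ([178.0, 233.0], 367, 126.4, [555.8, 379.0, 5.8, 299.1, 38.5]) [105, 101, 96]
   ([505.0, 248.0], 177, 126.7, [539.1, -447.4, 6.0, 149.5, -22.5]) [148, 151, 148]
   ([89.0, 308.0], 86, 127.2, [361.3, 587.3, 20.3, 64.2, -84.9]) [115, 114, 114]
220 234
   ([156.0, 222.0], 2395, 226.4, [566.0, 397.9, 43.4, 316.4, 37.9]) [220, 214, 204]
[387.7, -428.8, 62.7, 145.9, 0.5] 47.215246587766615 273
```

Emit:
{"name": "drive_tool", "arguments": {
  "plan": [
    [[-1, 19, -35, 0, 0], [-1, 19, -35, 0, 0], [-1, 19, -35, 0, 0], [-1, 19, -35, 0, 0], [-1, 19, -35, 0, 0], [-1, 19, -35, 0, 0], [-1, 19, -35, 0, 0], [-1, 19, -35, 0, 0], [-1, 19, -35, 0, 0], [-1, 19, -35, 0, 0], [-1, 19, -35, 0, 0], [-1, 19, -35, 0, 0], [-1, 19, -35, 0, 0], [-1, 19, -35, 0, 0], [-1, 0, -38, 0, 0], [-1, 0, -38, 0, 0], [-1, 0, -38, 0, 0], [-1, 0, -38, 0, 0], [-1, 0, -38, 0, 0], [-1, 0, -38, 0, 0]]
  ]
}}

```text
clock: 1.77
position: [443.9, -120.9, 231.2]
ee_rot: [0.99, -0.144, -0.0, -0.0]
contact_force: [0.4, 0.3, -0.1]
gripper_width: 85.5
grasp_force: 0.0
```

Emit:
{"name": "drive_tool", "arguments": {
  "plan": [
    [[-1, -8, -36, 0, -2], [-1, -8, -36, 0, -2], [-1, -8, -36, 0, -2], [-1, -8, -36, 0, 0], [-1, -8, -36, 0, 0], [-1, -8, -36, 0, 0], [-1, -8, -36, 0, 0], [-1, 0, 0, 0, 0], [-1, 0, 0, 0, 0]]
  ]
}}

```text
clock: 2.52
position: [387.5, -372.5, 230.3]
ee_rot: [0.98, -0.198, -0.001, -0.0]
contact_force: [-0.0, -0.2, -0.7]
gripper_width: 85.2
grasp_force: 0.0
```

Run:
```python
from h import *
im,d,K,R,c=cam('wrist'); save(im,'w1'); X=pts(d,K,R,c)
z=X[...,2]; i=im.astype(int); v,u=np.mgrid[:480,:640]
m=(z>40)&(z<60)&(np.hypot(X[...,0]-384,X[...,1]+380)<60)&(i[...,0]-i[...,2]>40)
for b in blobs(m,X,100): print(b)
m=(z>95)&(z<108)&(np.hypot(X[...,0]-440,X[...,1]+400)<250)
for b in blobs(m,X,300): print(b)
```

```text
([334.0, 219.0], 835, 49.9, [383.2, -382.5, 13.4, 48.0, 67.5])
([341.0, 77.0], 6694, 103.8, [465.8, -416.7, 129.0, 201.2, -22.5])
```

View pics/w1.png

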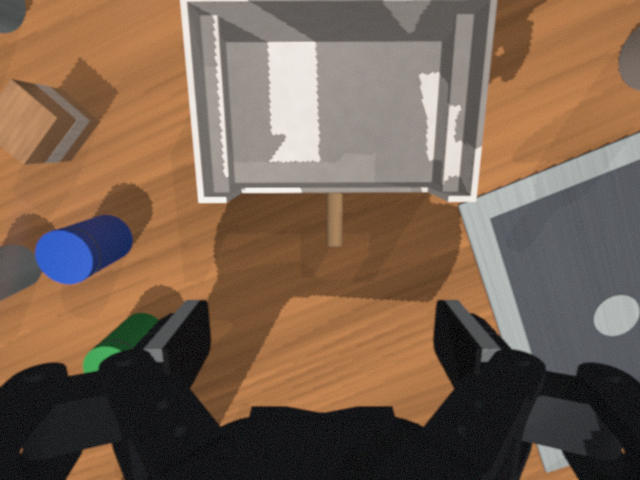

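Emit:
{"name": "drive_tool", "arguments": {
  "plan": [
    [[-1, -3, -5, -36, 0], [-1, -2, -5, -36, 0], [-1, 0, 0, -36, 0], [-1, 0, 0, -36, 0], [-1, 0, 0, -36, 0], [-0.3, 0, 0, -24, 0], [0.2, 0, 0, -9, 0], [0.6, 0, 0, 0, 0], [1, 0, 0, 0, 0], [1, 0, 0, 0, 0], [1, 0, 0, 0, 0], [1, 0, 0, 0, 0], [1, 0, 0, 0, 0], [1, 0, 0, 0, 0]]
  ]
}}

```text
clock: 3.73
position: [385.1, -381.8, 20.6]
ee_rot: [0.981, -0.196, 0.002, 0.001]
contact_force: [-0.1, 1.0, 6.9]
gripper_width: 13.1
grasp_force: 59.6
```

Emit:
{"name": "drive_tool", "arguments": {
  "plan": [
    [[1, 0, 0, 5, 0], [1, 0, 0, 10, 0], [1, 0, 0, 10, 0], [1, 0, 0, 10, 0], [1, 0, 0, 10, 0], [1, 0, 0, 10, 0], [1, 0, 0, 5, 0], [1, 0, 0, 0, 0], [1, 0, 0, 0, 0], [1, 0, 0, 0, 0]]
  ]
}}

```text
clock: 4.57
position: [383.1, -380.7, 77.8]
ee_rot: [0.981, -0.196, -0.001, -0.0]
contact_force: [0.1, 0.6, -3.9]
gripper_width: 13.5
grasp_force: 58.4
```

```bash
cat >> h.py <<'E'
def tilt(X=None,axis=None,im=None):
    # inliers: the wall-top/handle points of the caddy; plane through back tongue... returns data near the caddy
    pass
E
python3 - <<'E'
from h import *
s=read_state(); print(s['contact_force'].round(1),s['wrist_torque'].round(2))
im,d,K,R,c=cam('scene'); save(im[100:300,150:400].repeat(3,0).repeat(3,1),'s2')
im,d,K,R,c=cam('top'); X=pts(d,K,R,c); v,u=np.mgrid[:480,:640]
a=np.deg2rad(-22.5); o=np.array([s['position'][0],s['position'][1]])
L=(X[...,:2]-o)@np.array([[np.cos(a),-np.sin(a)],[np.sin(a),np.cos(a)]])
for lo,hi in[(-105,-99),(99,105)]: pass
for y0 in(-98,98,0):
  for x in range(10,180,15):
    m=(abs(L[...,1]-y0)<6)&(abs(L[...,0]-x)<6)
    print(y0,x,np.percentile(X[m][:,2],[10,50,90]).round(0) if m.sum() else None)
E
```

```text
[ 0.1  0.6 -3.9] [ 0.15  0.3  -0.04]
-98 10 None
-98 25 None
-98 40 None
-98 55 None
-98 70 None
-98 85 None
-98 100 [ 69. 142. 159.]
-98 115 [ 61. 133. 158.]
-98 130 [ 60. 131. 157.]
-98 145 [ 59. 129. 158.]
-98 160 None
-98 175 None
98 10 [412. 414. 416.]
98 25 [408. 410. 413.]
98 40 [394. 400. 405.]
98 55 [390. 390. 390.]
98 70 None
98 85 None
98 100 [148. 159. 162.]
98 115 [107. 140. 158.]
98 130 [ 72. 121. 160.]
98 145 [ -4.  97. 157.]
98 160 [-5. -1.  2.]
98 175 [-6. -0.  4.]
0 10 [434. 436. 438.]
0 25 [431. 434. 435.]
0 40 [425. 427. 428.]
0 55 None
0 70 None
0 85 None
0 100 None
0 115 [56. 59. 63.]
0 130 [56. 58. 63.]
0 145 [ 58.  94. 151.]
0 160 [155. 157. 160.]
0 175 [180. 182. 183.]
```

View pics/s2.png

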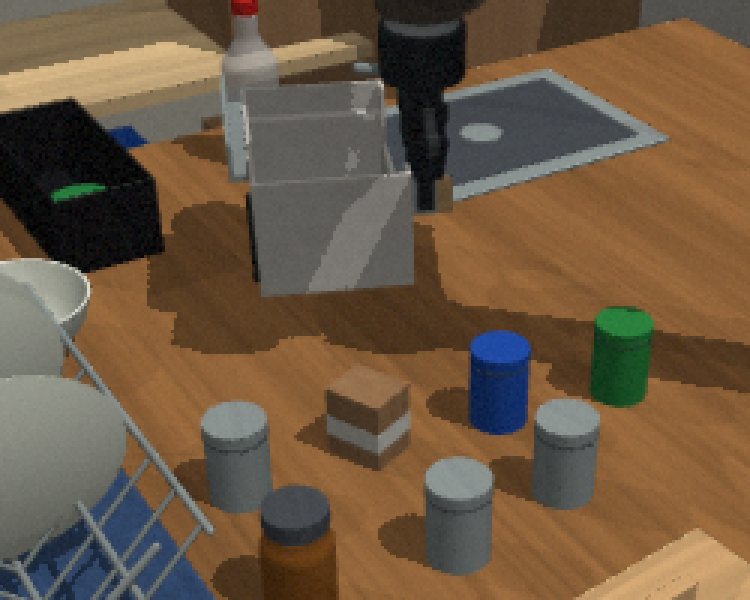

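Emit:
{"name": "drive_tool", "arguments": {
  "plan": [
    [[1, 0, 0, -20, 0], [1, 0, 0, -20, 0], [1, 0, 0, -12, 0], [1, 0, 0, -4, 0], [1, 0, 0, 0, 0], [0.8, 0, 0, 0, 0], [0.8, 0, 0, 0, 0], [0.75, 0, 0, 0, 0], [0.75, 0, 0, 0, 0]]
  ]
}}

```text
clock: 5.42
position: [383.8, -381.2, 22.5]
ee_rot: [0.981, -0.196, 0.0, 0.0]
contact_force: [-0.2, -0.1, -2.9]
gripper_width: 13.0
grasp_force: 58.7
```

Emit:
{"name": "drive_tool", "arguments": {
  "plan": [
    [[0.7, 0, 0, 0, 0], [0.7, 0, 0, 0, 0]]
  ]
}}

```text
clock: 5.58
position: [383.6, -381.1, 22.4]
ee_rot: [0.981, -0.196, 0.0, 0.0]
contact_force: [-0.3, -0.5, -2.9]
gripper_width: 13.2
grasp_force: 58.7
```

Emit:
{"name": "drive_tool", "arguments": {
  "plan": [
    [[0.68, 0, 0, 0, 0], [0.68, 0, 0, 0, 0]]
  ]
}}

```text
clock: 5.75
position: [383.7, -381.2, 22.5]
ee_rot: [0.981, -0.196, 0.0, 0.0]
contact_force: [-0.2, 0.9, -1.9]
gripper_width: 14.0
grasp_force: 17.0
```

Emit:
{"name": "drive_tool", "arguments": {
  "plan": [
    [[0.67, 0, 0, 0, 0], [0.67, 0, 0, 0, 0]]
  ]
}}

```text
clock: 5.92
position: [384.3, -381.5, 22.9]
ee_rot: [0.981, -0.196, 0.001, 0.0]
contact_force: [-0.7, -0.1, -0.6]
gripper_width: 14.3
grasp_force: 0.2
```

Emit:
{"name": "drive_tool", "arguments": {
  "plan": [
    [[0.66, 0, 0, 0, 0], [0.66, 0, 0, 0, 0]]
  ]
}}

```text
clock: 6.08
position: [384.2, -381.4, 22.8]
ee_rot: [0.981, -0.196, 0.001, 0.0]
contact_force: [-0.6, -0.4, -0.1]
gripper_width: 14.6
grasp_force: 0.0
```

Emit:
{"name": "drive_tool", "arguments": {
  "plan": [
    [[0.65, 0, 0, 0, 0], [0.65, 0, 0, 0, 0]]
  ]
}}

```text
clock: 6.25
position: [383.8, -381.2, 22.5]
ee_rot: [0.981, -0.196, 0.0, 0.0]
contact_force: [-0.3, 0.1, -0.7]
gripper_width: 14.9
grasp_force: 0.0
```

Emit:
{"name": "drive_tool", "arguments": {
  "plan": [
    [[0.65, 0, 0, -5, 0], [0.68, 0, 0, 0, 0], [0.69, 0, 0, 0, 0], [0.68, 0, 0, 0, 0], [0.68, 0, 0, 5, 0], [0.68, 0, 0, 10, 0], [0.68, 0, 0, 10, 0], [0.68, 0, 0, 0, 0]]
  ]
}}

```text
clock: 6.92
position: [384.4, -381.7, 44.7]
ee_rot: [0.981, -0.196, 0.002, 0.001]
contact_force: [-0.3, 0.3, -1.2]
gripper_width: 13.8
grasp_force: 19.1
```

```bash
cat > t.py <<'E'
from h import *
import sys
# tilt of the caddy from the back wall top / tongue height against the grasp point
yaw=float(sys.argv[1]); s=read_state(); p=s['position']
print('F',s['contact_force'].round(1),'T',s['wrist_torque'].round(2),'grip',round(s['grasp_force'],1),p.round(1))
im,d,K,R,c=cam('wrist'); X=pts(d,K,R,c)
a=np.deg2rad(yaw); L=(X[...,:2]-p[:2])@np.array([[np.cos(a),-np.sin(a)],[np.sin(a),np.cos(a)]])
z=X[...,2]-p[2]
# interior floor strip & side rim
for y0,w,nm in((0,40,'mid'),(98,2,'rim+'),(-98,2,'rim-')):
    o=[]
    for x in range(20,200,12):
        m=(abs(L[...,1]-y0)<w)&(abs(L[...,0]-x)<3)&(d>0)
        o.append((x,int(np.percentile(z[m],90))) if m.sum()>5 else (x,None))
    print(nm,o)
if len(sys.argv)>2: save(im,sys.argv[2])
E
python3 t.py -22.5
```

```text
F [-0.3  0.3 -1.2] T [0.13 0.23 0.04] grip 19.1 [ 384.4 -381.7   44.7]
mid [(20, 99), (32, -17), (44, -19), (56, -21), (68, -23), (80, -25), (92, -27), (104, -30), (116, -32), (128, None), (140, None), (152, None), (164, None), (176, None), (188, None)]
rim+ [(20, -5), (32, 31), (44, 29), (56, 26), (68, 23), (80, 20), (92, 17), (104, 13), (116, -9), (128, None), (140, None), (152, None), (164, None), (176, None), (188, None)]
rim- [(20, -7), (32, 31), (44, 28), (56, 24), (68, 22), (80, 18), (92, 16), (104, 12), (116, -7), (128, None), (140, None), (152, None), (164, None), (176, None), (188, None)]
```

Emit:
{"name": "drive_tool", "arguments": {
  "plan": [
    [[0.68, 0, 0, 10, 0], [0.68, 0, 0, 10, 0], [0.68, 0, 0, 10, 0], [0.68, 0, 0, 10, 0], [0.68, 0, 0, 10, 0], [0.68, 0, 0, 7, 0], [0.68, 0, 0, 0, 0], [0.68, 0, 0, 0, 0], [0.8, 0, 0, 0, 0], [1, 0, 0, 0, 0], [1, 0, 0, 0, 0], [1, 0, 0, 0, 0]]
  ]
}}

```text
clock: 7.97
position: [383.3, -381.3, 100.6]
ee_rot: [0.981, -0.196, 0.0, 0.0]
contact_force: [-4.7, 1.7, 7.7]
gripper_width: 13.2
grasp_force: 59.2
```

```bash
python3 t.py -22.5
```

```text
F [-4.7  1.7  7.7] T [0.66 0.82 0.03] grip 59.2 [ 383.3 -381.3  100.6]
mid [(20, 98), (32, -39), (44, -47), (56, -56), (68, -64), (80, -71), (92, -80), (104, -88), (116, -72), (128, -55), (140, None), (152, None), (164, None), (176, None), (188, None)]
rim+ [(20, 10), (32, 26), (44, 8), (56, 1), (68, 23), (80, 20), (92, 16), (104, 13), (116, -10), (128, -45), (140, None), (152, None), (164, None), (176, None), (188, None)]
rim- [(20, 12), (32, 29), (44, 8), (56, 1), (68, 23), (80, 20), (92, 16), (104, 12), (116, -6), (128, -46), (140, None), (152, None), (164, None), (176, None), (188, None)]
```

Emit:
{"name": "drive_tool", "arguments": {
  "plan": [
    [[1, 0, 0, 5, 0], [1, 0, 0, 10, 0], [1, 0, 0, 15, 0], [1, 0, 0, 20, 0], [1, 0, 0, 25, 0], [1, 0, 0, 25, 0], [1, 0, 0, 20, 0], [1, 0, 0, 12, 0], [1, 0, 0, 8, 0], [1, 0, 0, 0, 0], [1, 0, 0, 0, 0]]
  ]
}}

```text
clock: 8.93
position: [383.2, -380.6, 238.7]
ee_rot: [0.981, -0.196, -0.0, -0.0]
contact_force: [-0.2, -0.1, -3.7]
gripper_width: 13.1
grasp_force: 58.5
```

```bash
python3 t.py -22.5
```

```text
F [-0.2 -0.1 -3.7] T [ 0.13  0.27 -0.03] grip 58.5 [ 383.2 -380.6  238.7]
mid [(20, 98), (32, -40), (44, -48), (56, -57), (68, -65), (80, -73), (92, -81), (104, -89), (116, -72), (128, -55), (140, None), (152, None), (164, None), (176, None), (188, None)]
rim+ [(20, 10), (32, 25), (44, 7), (56, 1), (68, 23), (80, 20), (92, 16), (104, 13), (116, -9), (128, -47), (140, None), (152, None), (164, None), (176, None), (188, None)]
rim- [(20, 12), (32, 28), (44, 9), (56, 0), (68, 22), (80, 19), (92, 16), (104, 13), (116, -8), (128, -47), (140, None), (152, None), (164, None), (176, None), (188, None)]
```

Emit:
{"name": "drive_tool", "arguments": {
  "plan": [
    [[1, 4, 12, 0, 1], [1, 7, 22, 0, 2.5], [1, 8, 30, 0, 3], [1, 8, 30, 0, 3], [1, 8, 30, 0, 3], [1, 8, 30, 0, 3], [1, 8, 30, 0, 3], [1, 8, 30, 0, 3], [1, 8, 30, 0, 3], [1, 8, 30, 0, 3], [1, 8, 30, 0, 3], [1, 4, 30, 0, 3], [1, -6, 30, 0, 3], [1, -8, 30, 0, 3], [1, -8, 30, 0, 3], [1, -9, 30, 0, 3], [1, -9, 30, 0, 3], [1, -9, 30, 0, 3], [1, -9, 30, 0, 3], [1, -9, 30, 0, 3]]
  ]
}}

```text
clock: 10.65
position: [401.9, 194.2, 238.3]
ee_rot: [0.953, 0.301, -0.001, 0.0]
contact_force: [0.8, 0.8, -3.4]
gripper_width: 13.1
grasp_force: 58.7
```

Emit:
{"name": "drive_tool", "arguments": {
  "plan": [
    [[1, -8, 30, 0, 3], [1, -8, 30, 0, 0], [1, -7, 20, 0, 0], [1, 0, 12, 0, 0], [1, 0, 0, 0, 0], [1, 0, 0, 0, 0], [1, 0, 0, 0, 0]]
  ]
}}

```text
clock: 11.23
position: [380.3, 284.0, 238.6]
ee_rot: [0.946, 0.324, -0.001, 0.001]
contact_force: [-0.3, 0.1, -2.7]
gripper_width: 13.3
grasp_force: 58.8
```

```bash
cat > g.py <<'E'
from h import *
import sys
s=read_state(); p=s['position']; q=s['ee_rot']
yaw=np.rad2deg(2*np.arctan2(q[1],q[0])); n=np.array([np.cos(np.deg2rad(38)),np.sin(np.deg2rad(38))]); t=np.array([-n[1],n[0]])
G=np.array([550.2,385.6])
print('grip X,Y,Z rel groove',((p[:2]-G)@n).round(1),((p[:2]-G)@t).round(1),round(p[2]+19-165,1),'yaw',yaw.round(1),'F',s['contact_force'].round(1))
E
python3 g.py; python3 t.py 38 w3
python3 - <<'E'
from h import *
im,d,K,R,c=cam('top'); X=pts(d,K,R,c); z=X[...,2]
G=np.array([550.2,385.6]); a=np.deg2rad(38); L=(X[...,:2]-G)@np.array([[np.cos(a),-np.sin(a)],[np.sin(a),np.cos(a)]])
m=(L[...,0]<-5)&(L[...,0]>-150)&(abs(L[...,1])<110)&(z>100)&(z<230)
im2=im.copy(); print(m.sum())
xs=L[...,0][m]; 
for x in range(-60,0,3):
    k=m&(abs(L[...,0]-x)<1.5)&(abs(L[...,1])<60); 
    if k.sum()>3: print(x,np.percentile(z[k],[50,95]).round(),L[...,1][k].min().round(),L[...,1][k].max().round())
save(im[150:350,50:320].repeat(2,0).repeat(2,1),'t3')
E
```

```text
grip X,Y,Z rel groove -196.4 24.6 92.6 yaw 37.9 F [-0.3  0.1 -2.7]
F [-0.3  0.1 -2.7] T [-0.21  0.18  0.  ] grip 58.8 [380.3 284.  238.6]
mid [(20, 98), (32, -40), (44, -48), (56, -57), (68, -65), (80, -73), (92, -81), (104, -89), (116, -73), (128, -55), (140, None), (152, None), (164, None), (176, None), (188, None)]
rim+ [(20, 11), (32, 27), (44, 7), (56, 2), (68, 24), (80, 20), (92, 16), (104, 13), (116, -8), (128, -47), (140, None), (152, None), (164, None), (176, None), (188, None)]
rim- [(20, 10), (32, 26), (44, 7), (56, 0), (68, 22), (80, 18), (92, 15), (104, 12), (116, -9), (128, -48), (140, None), (152, None), (164, None), (176, None), (188, None)]
3568
-60 [194. 199.] -55.0 60.0
-57 [198. 204.] -59.0 60.0
-54 [202. 207.] -59.0 56.0
-51 [207. 211.] -60.0 59.0
-48 [211. 215.] -60.0 60.0
-45 [216. 223.] -59.0 59.0
-42 [220. 226.] -60.0 60.0
-39 [224. 229.] -59.0 59.0
-36 [227. 230.] -59.0 59.0
-33 [225. 229.] -53.0 60.0
-30 [221. 224.] -49.0 57.0
-27 [219. 223.] -47.0 60.0
-24 [217. 222.] -49.0 57.0
-21 [220. 225.] -49.0 60.0
-18 [225. 229.] -49.0 59.0
-15 [228. 229.] -49.0 59.0
-12 [228. 230.] -49.0 59.0
```

```bash
cat > tip.py <<'E'
from h import *
im,d,K,R,c=cam('top'); X=pts(d,K,R,c); z=X[...,2]
G=np.array([550.2,385.6]); a=np.deg2rad(38); L=(X[...,:2]-G)@np.array([[np.cos(a),-np.sin(a)],[np.sin(a),np.cos(a)]])
for x in range(-75,42,3):
    o=[]
    for y0 in(-25,20,70):
        k=(abs(L[...,0]-x)<1.5)&(abs(L[...,1]-y0)<20)&(z>50)&(z<320)
        o.append(np.percentile(z[k],90).round(0) if k.sum()>2 else None)
    print(x,*o)
E
python3 tip.py
```

```text
-75 177.0 175.0 176.0
-72 183.0 179.0 179.0
-69 183.0 184.0 185.0
-66 189.0 189.0 189.0
-63 194.0 193.0 194.0
-60 198.0 198.0 199.0
-57 203.0 202.0 202.0
-54 206.0 206.0 208.0
-51 210.0 211.0 212.0
-48 216.0 215.0 215.0
-45 220.0 221.0 219.0
-42 225.0 223.0 225.0
-39 228.0 229.0 227.0
-36 231.0 229.0 230.0
-33 227.0 228.0 228.0
-30 224.0 225.0 224.0
-27 221.0 222.0 224.0
-24 220.0 219.0 221.0
-21 223.0 225.0 225.0
-18 228.0 229.0 228.0
-15 234.0 232.0 233.0
-12 238.0 238.0 237.0
-9 240.0 242.0 241.0
-6 240.0 239.0 241.0
-3 None None None
0 226.0 230.0 229.0
3 228.0 229.0 230.0
6 229.0 229.0 229.0
9 229.0 230.0 229.0
12 229.0 229.0 228.0
15 228.0 228.0 230.0
18 229.0 230.0 229.0
21 229.0 228.0 230.0
24 228.0 229.0 229.0
27 228.0 229.0 229.0
30 230.0 228.0 229.0
33 228.0 229.0 228.0
36 228.0 229.0 230.0
39 229.0 228.0 228.0
```

View pics/t3.png

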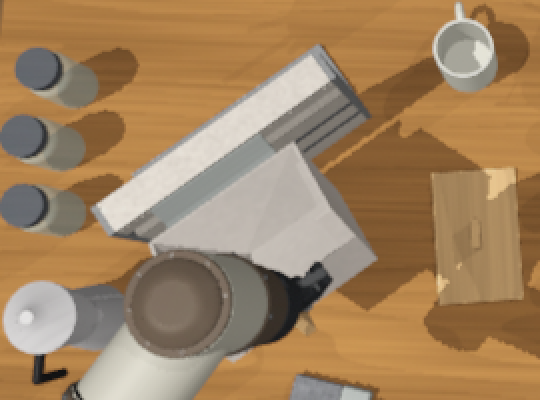

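Emit:
{"name": "drive_tool", "arguments": {
  "plan": [
    [[1, 0, -8, 0, 0], [1, 3, -9, 0, 0], [1, 0, 0, -10, 0], [1, 0, 0, -16, 0], [1, 0, 0, -16, 0], [1, 0, 0, -10, 0], [1, 0, 0, -4, 0], [1, 0, 0, 0, 0], [1, 0, 0, 0, 0], [1, 0, 0, 0, 0]]
  ]
}}

```text
clock: 12.22
position: [384.2, 268.2, 184.3]
ee_rot: [0.946, 0.325, 0.001, -0.0]
contact_force: [0.5, 0.0, -2.9]
gripper_width: 13.3
grasp_force: 58.8
```

```bash
python3 g.py;  python3 tip.py|sed -n 12,30p
python3 - <<'E'
from h import *
im,*_=cam('scene'); save(im[280:480,330:640].repeat(2,0).repeat(2,1),'s4')
E
```

```text
grip X,Y,Z rel groove -203.1 9.7 38.3 yaw 37.9 F [ 0.5  0.  -2.9]
-42 174.0 176.0 175.0
-39 172.0 173.0 172.0
-36 169.0 169.0 170.0
-33 166.0 167.0 166.0
-30 167.0 168.0 167.0
-27 170.0 172.0 172.0
-24 178.0 175.0 176.0
-21 180.0 180.0 182.0
-18 187.0 185.0 185.0
-15 188.0 187.0 186.0
-12 185.0 184.0 186.0
-9 None None None
-6 None None None
-3 None None None
0 224.0 224.0 224.0
3 228.0 228.0 228.0
6 228.0 229.0 228.0
9 228.0 230.0 229.0
12 229.0 230.0 229.0
```

Emit:
{"name": "drive_tool", "arguments": {
  "plan": [
    [[1, 4.3, 3.4, 0, 0], [1, 4.3, 3.4, 0, 0], [1, 4.3, 3.4, 0, 0], [1, 4.3, 3.4, 0, 0], [1, 0, 0, 0, 0], [1, 0, 0, 0, 0]]
  ]
}}

```text
clock: 12.82
position: [401.0, 281.7, 183.0]
ee_rot: [0.946, 0.325, -0.0, 0.0]
contact_force: [0.2, -0.4, -4.1]
gripper_width: 13.2
grasp_force: 58.8
```

```bash
python3 g.py;  python3 tip.py|sed -n 12,26p
```

```text
grip X,Y,Z rel groove -181.5 10.0 37.0 yaw 37.9 F [ 0.2 -0.4 -4.1]
-42 147.0 146.0 146.0
-39 150.0 152.0 150.0
-36 156.0 157.0 154.0
-33 159.0 160.0 159.0
-30 164.0 165.0 164.0
-27 168.0 170.0 168.0
-24 174.0 173.0 173.0
-21 173.0 174.0 173.0
-18 171.0 172.0 172.0
-15 167.0 167.0 168.0
-12 166.0 166.0 168.0
-9 167.0 165.0 165.0
-6 169.0 169.0 171.0
-3 176.0 173.0 174.0
0 225.0 224.0 225.0
```

Emit:
{"name": "drive_tool", "arguments": {
  "plan": [
    [[1, 2.2, 1.7, 5, 0], [1, 2.2, 1.7, 5, 0], [1, 2.3, 1.8, 5, 0], [1, 0, 0, 0, 0], [1, 0, 0, 0, 0]]
  ]
}}

```text
clock: 13.28
position: [407.7, 287.1, 198.9]
ee_rot: [0.946, 0.325, 0.001, -0.0]
contact_force: [0.2, 0.1, -3.7]
gripper_width: 13.3
grasp_force: 58.8
```

```bash
python3 g.py;  python3 tip.py|sed -n 14,26p
```

```text
grip X,Y,Z rel groove -172.9 10.1 52.9 yaw 37.9 F [ 0.2  0.1 -3.7]
-36 159.0 161.0 159.0
-33 164.0 162.0 163.0
-30 168.0 167.0 166.0
-27 173.0 173.0 171.0
-24 176.0 176.0 176.0
-21 180.0 181.0 181.0
-18 184.0 186.0 184.0
-15 188.0 190.0 190.0
-12 191.0 192.0 190.0
-9 188.0 187.0 186.0
-6 183.0 184.0 184.0
-3 181.0 181.0 181.0
0 226.0 226.0 226.0
```

Emit:
{"name": "drive_tool", "arguments": {
  "plan": [
    [[1, 2.1, 1.6, 0, 0], [1, 2.1, 1.6, -1, 0], [1, 2.1, 1.7, -1, 0], [1, 0, 0, -1.5, 0], [1, 0, 0, -1.5, 0], [1, 0, 0, 0, 0]]
  ]
}}

```text
clock: 13.83
position: [413.9, 291.7, 193.1]
ee_rot: [0.946, 0.325, 0.0, 0.0]
contact_force: [-0.2, 0.1, -1.9]
gripper_width: 13.2
grasp_force: 59.0
```

```bash
python3 g.py;  python3 tip.py|sed -n 14,26p
```

```text
grip X,Y,Z rel groove -165.2 9.9 47.1 yaw 37.9 F [-0.2  0.1 -1.9]
-36 142.0 142.0 144.0
-33 145.0 145.0 146.0
-30 150.0 152.0 152.0
-27 153.0 156.0 154.0
-24 159.0 160.0 157.0
-21 164.0 164.0 162.0
-18 169.0 167.0 168.0
-15 173.0 172.0 173.0
-12 177.0 176.0 175.0
-9 181.0 180.0 181.0
-6 183.0 185.0 185.0
-3 183.0 183.0 182.0
0 225.0 227.0 225.0
```

Emit:
{"name": "drive_tool", "arguments": {
  "plan": [
    [[0.68, 0, 0, 0, 0], [0.68, 0, 0, 0, 0], [0.68, -0.7, -0.6, -5, 0], [0.68, -0.7, -0.6, -5, 0], [0.68, -0.7, -0.5, -5, 0], [0.68, -0.7, -0.5, -6, 0], [0.68, 0, 0, 0, 0]]
  ]
}}

```text
clock: 14.47
position: [410.7, 289.2, 171.1]
ee_rot: [0.946, 0.325, -0.0, 0.0]
contact_force: [0.3, -1.1, -0.7]
gripper_width: 13.6
grasp_force: 19.2
```

```bash
python3 g.py;  python3 t.py 38|head -2; python3 tip.py|sed -n 14,26p
```

```text
grip X,Y,Z rel groove -169.3 9.9 25.1 yaw 37.9 F [ 0.3 -1.1 -0.7]
F [ 0.3 -1.1 -0.7] T [-0.05  0.04  0.07] grip 19.2 [410.7 289.2 171.1]
mid [(20, 98), (32, -32), (44, -38), (56, -44), (68, -50), (80, -56), (92, -63), (104, -69), (116, -75), (128, -55), (140, None), (152, None), (164, None), (176, None), (188, None)]
-36 129.0 130.0 129.0
-33 134.0 134.0 134.0
-30 140.0 143.0 142.0
-27 147.0 149.0 147.0
-24 154.0 152.0 152.0
-21 159.0 158.0 157.0
-18 164.0 166.0 164.0
-15 168.0 169.0 170.0
-12 178.0 175.0 174.0
-9 182.0 181.0 181.0
-6 183.0 183.0 182.0
-3 179.0 181.0 180.0
0 225.0 227.0 226.0
```

Emit:
{"name": "drive_tool", "arguments": {
  "plan": [
    [[0.68, -0.3, -0.2, -6, 0], [0.68, 0, 0, -6, 0], [0.68, 0, 0, -6, 0], [0.68, 0, 0, -6, 0], [0.68, 0.5, 0.4, -6, 0], [0.68, 0.5, 0.4, -6, 0], [0.68, 0.5, 0.4, -6, 0], [0.68, 0.6, 0.4, -7, 0], [0.68, 0, 0, 0, 0]]
  ]
}}

```text
clock: 15.32
position: [412.9, 290.9, 121.9]
ee_rot: [0.946, 0.325, -0.0, 0.0]
contact_force: [0.4, 0.5, -1.4]
gripper_width: 13.6
grasp_force: 18.1
```

```bash
python3 g.py;  python3 t.py 38|head -2; python3 tip.py|sed -n 16,26p
```

```text
grip X,Y,Z rel groove -166.5 9.9 -24.1 yaw 37.9 F [ 0.4  0.5 -1.4]
F [ 0.4  0.5 -1.4] T [0.01 0.05 0.  ] grip 18.1 [412.9 290.9 121.9]
mid [(20, 98), (32, -19), (44, -22), (56, -24), (68, -26), (80, -29), (92, -31), (104, -34), (116, -36), (128, -38), (140, None), (152, None), (164, None), (176, None), (188, None)]
-30 83.0 83.0 86.0
-27 93.0 97.0 100.0
-24 110.0 105.0 108.0
-21 126.0 124.0 122.0
-18 134.0 139.0 135.0
-15 151.0 151.0 148.0
-12 163.0 164.0 168.0
-9 176.0 175.0 179.0
-6 177.0 178.0 179.0
-3 176.0 176.0 178.0
0 225.0 227.0 225.0
```

Emit:
{"name": "drive_tool", "arguments": {
  "plan": [
    [[0.68, 1, 0.8, -6, 0], [0.68, 1, 0.8, -6, 0], [0.68, 1.1, 0.9, -6, 0], [0.68, 1.2, 1, -6, 0], [0.68, 1.4, 1.1, -6, 0], [0.68, 1.7, 1.3, -6, 0], [0.68, 0, 0, 0, 0], [0.68, 0, 0, 0, 0]]
  ]
}}

```text
clock: 16.08
position: [419.8, 296.3, 86.5]
ee_rot: [0.946, 0.325, -0.001, 0.001]
contact_force: [-0.6, -0.3, -1.8]
gripper_width: 13.7
grasp_force: 17.7
```

```bash
python3 g.py;  python3 t.py 38|head -2; python3 tip.py|sed -n 16,26p
```

```text
grip X,Y,Z rel groove -157.7 9.9 -59.5 yaw 37.9 F [-0.6 -0.3 -1.8]
F [-0.6 -0.3 -1.8] T [-0.13  0.19 -0.01] grip 17.7 [419.8 296.3  86.5]
mid [(20, 98), (32, -12), (44, -12), (56, -12), (68, -12), (80, -12), (92, -12), (104, -12), (116, -12), (128, None), (140, None), (152, None), (164, None), (176, None), (188, None)]
-30 75.0 75.0 None
-27 75.0 75.0 76.0
-24 75.0 76.0 79.0
-21 75.0 75.0 73.0
-18 75.0 76.0 77.0
-15 75.0 75.0 75.0
-12 149.0 168.0 140.0
-9 168.0 166.0 168.0
-6 175.0 175.0 175.0
-3 173.0 173.0 173.0
0 225.0 225.0 227.0
```

Emit:
{"name": "drive_tool", "arguments": {
  "plan": [
    [[0.68, 0, 0, -1, 0], [0.66, 0, 0, 0, 0], [0.64, 0, 0, 0, 0], [0.5, 0, 0, 0, 0], [0.2, 0, 0, 0, 0], [0, 0, 0, 0, 0], [0, 0, 0, 0, 0], [0, 0, 0, 20, 0], [0, 0, 0, 40, 0], [0, 0, 0, 40, 0], [0, 0, 0, 40, 0], [0, -20, -15, 20, 0], [0, -20, -15, 0, 0], [0, -20, -15, 0, 0], [-0.1, 0, 0, 0, 0]]
  ]
}}

```text
clock: 17.43
position: [357.3, 249.1, 246.9]
ee_rot: [0.946, 0.325, -0.0, -0.001]
contact_force: [-0.4, -0.5, -0.7]
gripper_width: 46.9
grasp_force: 0.0
```

```bash
cat > cad.py <<'E'
from h import *
def caddy():
    im,d,K,R,c=cam('top'); X=pts(d,K,R,c); z=X[...,2]
    G=np.array([550.2,385.6]); a=np.deg2rad(38); L=(X[...,:2]-G)@np.array([[np.cos(a),-np.sin(a)],[np.sin(a),np.cos(a)]])
    m=(L[...,0]<-2)&(L[...,0]>-160)&(abs(L[...,1])<130)&(z>150)&(z<190)
    Q=np.concatenate([L[m],z[m][:,None]],1); r=rect(Q)
    A=np.c_[Q[:,:2],np.ones(len(Q))]; k=abs(Q[:,2]-np.median(Q[:,2]))<5
    print('rim: rect in groove axes',r,'med z',np.median(Q[:,2]).round(1),'plane slopes',np.linalg.lstsq(A[k],Q[k,2],rcond=None)[0].round(3))
    f=(L[...,0]<-20)&(L[...,0]>-130)&(abs(L[...,1]-r[1])<70)&(z>60)&(z<90); Q=np.c_[L[f],np.ones(f.sum())]
    print('floor',f.sum(),np.median(z[f]).round(1),np.linalg.lstsq(Q,z[f],rcond=None)[0].round(3))
    return im,X,L
if __name__=='__main__':
    im,X,L=caddy(); z=X[...,2]; v,u=np.mgrid[:480,:640]
    reg=(v>110)&(v<345)&(u>240)&(u<545)
    for nm,lo,hi in(('tins',64,76),('carton',52,63),('tab',32,44),('div',3,10)):
        for b in blobs(reg&(z>lo)&(z<hi),X,50):
            col=im[int(b[0][1]),int(b[0][0])].tolist()
            if b[3][0]<700 and b[3][1]>-250 and b[3][2]>8: print(nm,b,col)
    save(im[100:360,60:440].repeat(2,0).repeat(2,1),'t5')
E
python3 cad.py
```

```text
rim: rect in groove axes [-70.4, 11.4, 137.1, 201.1, -0.1] med z 169.2 plane slopes [ 8.00000e-03 -4.00000e-03  1.70482e+02]
floor 2103 71.5 [1.5000e-02 1.0000e-03 7.2548e+01]
tins ([396.0, 201.0], 250, 69.0, [666.6, -180.7, 46.3, 48.4, -89.0]) [172, 177, 172]
tins ([341.0, 238.0], 258, 69.5, [561.6, -36.0, 45.1, 47.6, -88.7]) [174, 178, 174]
tins ([347.0, 279.0], 260, 69.5, [454.8, -54.3, 44.7, 44.8, 2.0]) [176, 181, 177]
tins ([387.0, 284.0], 262, 69.2, [443.5, -159.2, 45.2, 46.9, 89.3]) [41, 106, 196]
tins ([378.0, 326.0], 272, 69.2, [335.4, -137.1, 46.4, 46.6, -13.1]) [51, 166, 82]
carton ([395.0, 243.0], 282, 58.6, [554.3, -179.5, 42.0, 50.4, 24.3]) [186, 145, 102]
tab ([287.0, 267.0], 64, 36.8, [483.2, 107.0, 11.6, 38.7, -83.7]) [230, 196, 142]
div ([288.0, 268.0], 2073, 5.9, [482.9, 106.7, 119.0, 184.0, -84.5]) [205, 171, 121]
```

Emit:
{"name": "drive_tool", "arguments": {
  "plan": [
    [[-1, 7.5, -23.3, 0, -7], [-1, 7.5, -23.3, 0, -7], [-1, 7.5, -23.3, 0, -7], [-1, 7.5, -23.3, 0, -7], [-1, 7.5, -23.3, 0, -7], [-1, 7.5, -23.3, 0, -7], [-1, 7.5, -23.3, -10, -7], [-1, 7.5, -23.3, -20, -7], [-1, 7.5, -23.3, -20, -7], [-1, 7.5, -23.3, -20, -7], [-1, 7.5, -23.3, -20, -7], [-1, 7.5, -23.3, -10, -7], [-1, 7.5, -23.3, -10, -6], [-1, 0, 0, 0, 0], [-1, 0, 0, 0, 0]]
  ]
}}

```text
clock: 18.73
position: [458.2, -52.2, 135.3]
ee_rot: [0.898, -0.44, -0.001, 0.001]
contact_force: [-0.6, 0.3, -0.3]
gripper_width: 85.4
grasp_force: 0.0
```

```bash
cat > w.py <<'E'
from h import *
import sys
s=read_state(); p=s['position']; q=s['ee_rot']; print('p',p.round(1),'yaw',np.rad2deg(2*np.arctan2(q[1],q[0])).round(1),'F',s['contact_force'].round(1),'w',round(s['gripper_width'],1),'t',s['clock'])
lo,hi=float(sys.argv[1]),float(sys.argv[2])
im,d,K,R,c=cam('wrist'); X=pts(d,K,R,c); z=X[...,2]; v,u=np.mgrid[:480,:640]
m=(z>lo)&(z<hi)&(d>0)&(d>np.median(d)*0.4)
for b in blobs(m,X,300): print(b,im[int(b[0][1]),int(b[0][0])].tolist())
if len(sys.argv)>3: save(im,sys.argv[3])
E
python3 w.py 64 76
```

```text
p [458.2 -52.2 135.3] yaw -52.2 F [-0.6  0.3 -0.3] w 85.4 t 18.7333
([462.0, 118.0], 6976, 70.3, [447.1, -159.4, 47.6, 48.5, -50.4]) [36, 66, 134]
([151.0, 167.0], 6460, 70.6, [564.7, -35.9, 48.0, 48.3, -6.7]) [177, 180, 178]
([325.0, 256.0], 5213, 70.4, [457.3, -54.5, 48.0, 48.0, 9.1]) [196, 203, 200]
([569.0, 267.0], 5416, 70.1, [338.9, -137.6, 48.5, 48.8, 71.4]) [63, 160, 84]
```

View pics/t5.png

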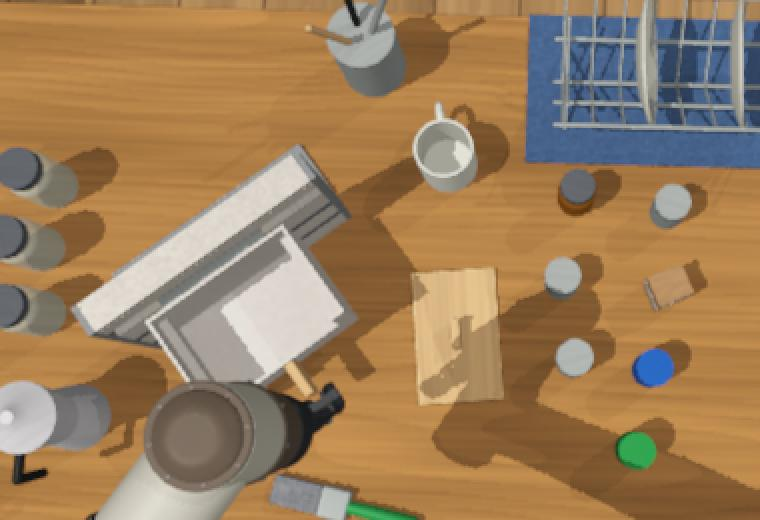

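Emit:
{"name": "drive_tool", "arguments": {
  "plan": [
    [[-1, -0.5, -1.5, -30, 0], [-1, -0.5, -1, -30, 0], [-1, 0, 0, -28, 0], [-1, 0, 0, -11, 0], [-0.5, 0, 0, 0, 0], [0, 0, 0, 0, 0], [0.5, 0, 0, 0, 0], [0.5, 0, 0, 0, 0], [0.5, 0, 0, 0, 0], [0.5, 0, 0, 0, 0]]
  ]
}}

```text
clock: 19.62
position: [458.3, -53.1, 39.0]
ee_rot: [0.899, -0.439, 0.002, -0.001]
contact_force: [-0.2, 2.3, 6.9]
gripper_width: 46.5
grasp_force: 61.8
```

Emit:
{"name": "drive_tool", "arguments": {
  "plan": [
    [[0.5, 0, 0, 15, 0], [0.5, 0, 0, 35, 0], [0.5, 0, 0, 40, 0], [0.5, 0, 0, 40, 0], [0.5, 0, 15, 40, 0], [0.5, 3, 30, 20, 0], [0.5, 3, 38, 0, 0], [0.5, 3, 38, 0, 0], [0.5, 3, 38, 0, 0], [0.5, 3, 38, 0, 0], [0.5, 3, 38, 0, 0], [0.5, 3, 38, 0, 0], [0.5, 3, 38, 0, 0], [0.5, 3, 38, 0, 0], [0.5, 3, 25, 0, 0], [0.5, 0, 0, 0, 0], [0.5, 0, 0, 0, 0]]
  ]
}}

```text
clock: 21.03
position: [486.0, 320.8, 225.6]
ee_rot: [0.899, -0.438, -0.0, 0.001]
contact_force: [-0.9, 0.0, -1.3]
gripper_width: 46.5
grasp_force: 62.0
```

```bash
python3 w.py 165 182 w6
python3 - <<'E'
from h import *
im,d,K,R,c=cam('wrist'); X=pts(d,K,R,c); z=X[...,2]
G=np.array([550.2,385.6]); a=np.deg2rad(38); L=(X[...,:2]-G)@np.array([[np.cos(a),-np.sin(a)],[np.sin(a),np.cos(a)]])
for nm,lo,hi in(('rim',168,180),('ledge',142,152),('floor',66,80),('standtop',220,232)):
    m=(z>lo)&(z<hi)&(d>0)
    for b in blobs(m,np.concatenate([L,z[...,None]],-1),150): print(nm,b)
E
```

```text
p [486.  320.8 225.6] yaw -52.0 F [-0.9  0.  -1.3] w 46.5 t 21.0333
([174.0, 185.0], 14796, 171.4, [534.2, 309.1, 153.7, 186.7, 38.3]) [103, 96, 92]
([171.0, 443.0], 524, 165.5, [488.0, 479.9, 15.4, 37.2, 39.0]) [133, 129, 120]
rim ([189.0, 217.0], 10425, 171.9, [-40.0, -53.8, 101.2, 191.9, -48.8])
ledge ([149.0, 58.0], 895, 147.1, [2.7, -121.9, 1.8, 59.8, 0.2])
ledge ([267.0, 157.0], 5949, 145.3, [-69.7, -20.8, 125.1, 131.5, 0.1])
ledge ([318.0, 402.0], 1123, 144.8, [-88.3, 98.3, 15.3, 96.6, -87.3])
floor ([193.0, 70.0], 568, 73.3, [2.8, -128.2, 1.4, 63.3, 0.2])
floor ([285.0, 207.0], 17266, 72.3, [-68.6, -9.1, 124.9, 128.3, 0.3])
standtop ([44.0, 212.0], 32524, 227.3, [21.9, -44.5, 42.2, 164.0, -0.2])
standtop ([322.0, 258.0], 757, 226.3, [-91.2, -30.3, 14.0, 43.2, 89.3])
standtop ([114.0, 416.0], 252, 226.7, [3.7, 42.2, 4.6, 12.9, -23.1])
```

Emit:
{"name": "drive_tool", "arguments": {
  "plan": [
    [[0.5, 17, -8, 0, 0], [0.5, 17, -8, 0, 0], [0.5, 0, 0, 0, 0], [0.5, 0, 0, -20, 0], [0.5, 0, 0, -30, 0], [0.5, 0, 0, -30, 0], [0.5, 0, 0, -20, 0], [0.5, 0, 0, -10, 0], [0.5, 0, 0, -2, 0], [0.5, 0, 0, 0, 0]]
  ]
}}

```text
clock: 21.97
position: [520.9, 303.5, 114.8]
ee_rot: [0.898, -0.439, 0.0, 0.0]
contact_force: [-0.2, 0.4, -0.9]
gripper_width: 46.5
grasp_force: 62.0
```

Emit:
{"name": "drive_tool", "arguments": {
  "plan": [
    [[0.5, 0, 0, -2, 0], [0.5, 0, 0, -1, 0], [0.3, 0, 0, 0, 0], [0, 0, 0, 0, 0], [-0.4, 0, 0, 0, 0], [-0.4, 0, 0, 0, 0], [-0.4, 0, 0, 0, 0], [-0.4, 0, 0, 20, 0], [-0.4, 0, 0, 40, 0], [-0.4, 0, 0, 40, 0], [-0.4, 0, 0, 30, 0], [-0.4, -34, 0, 0, 0], [-1, 0, 0, 0, 0]]
  ]
}}

```text
clock: 23.05
position: [484.1, 303.9, 244.1]
ee_rot: [0.899, -0.439, -0.0, -0.002]
contact_force: [-1.4, -1.0, -1.2]
gripper_width: 70.2
grasp_force: 0.0
```

```bash
cat > inside.py <<'E'
from h import *
import sys
s=read_state(); print(s['position'].round(1),s['clock'])
im,d,K,R,c=cam('wrist'); X=pts(d,K,R,c); z=X[...,2]
O=np.array([490,351]); a=np.deg2rad(38); L=(X[...,:2]-O)@np.array([[np.cos(a),-np.sin(a)],[np.sin(a),np.cos(a)]])
v,u=np.mgrid[:480,:640]
m0=(abs(L[...,0])<60)&(abs(L[...,1])<95)&(d>0)
for nm,lo,hi in(('floor',60,82),('tintop',134,152),('divider',148,160),('tab',178,190),('ctn',204,220)):
    for b in blobs(m0&(z>lo)&(z<hi),np.concatenate([L,z[...,None]],-1),200): print(nm,b)
f=m0&(z>60)&(z<82)
if f.sum()>500: print('floor slope x,y',np.linalg.lstsq(np.c_[L[f],np.ones(f.sum())],z[f],rcond=None)[0].round(3))
if len(sys.argv)>1: save(im,sys.argv[1])
E
python3 inside.py w7; python3 cad.py
```

```text
[484.1 303.9 244.1] 23.05
floor ([287.0, 268.0], 20221, 72.1, [-0.0, 7.6, 120.0, 174.7, 0.0])
tintop ([268.0, 158.0], 3363, 145.2, [0.1, -89.5, 10.6, 119.9, -90.0])
tintop ([280.0, 208.0], 4129, 142.3, [-5.1, -56.4, 47.6, 48.0, -4.4])
tintop ([290.0, 398.0], 2347, 144.6, [-6.6, 88.8, 12.5, 106.5, -89.9])
floor slope x,y [ 1.7000e-02 -0.0000e+00  7.2188e+01]
rim: rect in groove axes [-70.6, 11.2, 136.2, 201.2, 0.2] med z 168.9 plane slopes [ 5.00000e-03 -0.00000e+00  1.70424e+02]
floor 881 71.3 [ 1.8000e-02 -1.0000e-03  7.2988e+01]
tins ([396.0, 201.0], 242, 69.1, [666.2, -181.0, 46.7, 47.5, -88.3]) [174, 179, 174]
tins ([341.0, 238.0], 251, 69.2, [562.5, -36.0, 45.2, 46.6, -88.4]) [176, 180, 176]
tins ([387.0, 284.0], 264, 69.4, [444.0, -158.9, 46.2, 47.5, 28.1]) [43, 108, 198]
tins ([379.0, 325.0], 271, 69.5, [335.7, -137.0, 46.4, 47.0, 77.1]) [36, 118, 56]
carton ([395.0, 243.0], 286, 58.6, [554.4, -179.6, 42.1, 51.6, 24.1]) [188, 146, 102]
tab ([287.0, 267.0], 65, 36.7, [483.0, 106.9, 11.7, 38.5, -82.8]) [174, 142, 98]
div ([288.0, 269.0], 1965, 5.8, [483.1, 108.2, 118.5, 185.7, -84.0]) [176, 142, 98]
```

Emit:
{"name": "drive_tool", "arguments": {
  "plan": [
    [[-1, 8, -34, 0, 0], [-1, 8, -34, 0, 0], [-1, 8, -34, 0, 0], [-1, 8, -34, 0, 0], [-1, 8, -34, 0, 0], [-1, 8, -34, 0, 0], [-1, 8, -34, 0, 0], [-1, 8, -34, -10, 0], [-1, 8, -34, -30, 0], [-1, 8, -34, -30, 0], [-1, 0, 0, -35, 0], [-1, 0, 0, 0, 0], [-1, 0, 0, 0, 0]]
  ]
}}

```text
clock: 24.23
position: [564.5, -30.5, 140.2]
ee_rot: [0.898, -0.44, -0.002, 0.002]
contact_force: [0.4, 0.2, 1.3]
gripper_width: 85.3
grasp_force: 0.0
```

```bash
python3 w.py 64 76
```

```text
p [564.5 -30.5 140.2] yaw -52.1 F [0.4 0.2 1.3] w 85.3 t 24.2333
([609.0, 207.0], 4752, 70.0, [451.3, -154.8, 37.1, 48.1, 49.1]) [31, 60, 128]
([327.0, 248.0], 5050, 70.4, [565.0, -36.0, 47.8, 48.1, 27.8]) [194, 199, 197]
([13.0, 296.0], 1167, 69.6, [698.6, 112.1, 15.4, 60.0, 28.7]) [125, 124, 114]
```

Emit:
{"name": "drive_tool", "arguments": {
  "plan": [
    [[-1, 0.5, -3, -30, 0], [-1, 0, -2.5, -35, 0], [-1, 0, 0, -28, 0], [-1, 0, 0, -9, 0], [-0.5, 0, 0, 0, 0], [0, 0, 0, 0, 0], [0.5, 0, 0, 0, 0], [0.5, 0, 0, 0, 0], [0.5, 0, 0, 0, 0], [0.5, 0, 0, 0, 0]]
  ]
}}

```text
clock: 25.12
position: [568.0, -34.6, 43.1]
ee_rot: [0.899, -0.439, 0.003, -0.002]
contact_force: [-0.8, 0.8, 7.3]
gripper_width: 46.5
grasp_force: 62.2
```

Emit:
{"name": "drive_tool", "arguments": {
  "plan": [
    [[0.5, 0, 0, 15, 0], [0.5, 0, 0, 35, 0], [0.5, 0, 0, 40, 0], [0.5, 0, 0, 40, 0], [0.5, -5, 24, 40, 0], [0.5, -7, 35, 20, 0], [0.5, -7, 35, 0, 0], [0.5, -7, 35, 0, 0], [0.5, -8, 35, 0, 0], [0.5, -8, 35, 0, 0], [0.5, -8, 35, 0, 0], [0.5, -8, 35, 0, 0], [0.5, -8, 35, 0, 0], [0.5, -7, 35, 0, 0], [0.5, -7, 30, 0, 0], [0.5, -6, 16, 0, 0], [0.5, 0, 0, 0, 0], [0.5, 0, 0, 0, 0]]
  ]
}}

```text
clock: 26.62
position: [479.6, 347.9, 226.0]
ee_rot: [0.899, -0.438, -0.0, -0.0]
contact_force: [-0.8, -0.8, -0.3]
gripper_width: 46.2
grasp_force: 61.8
```

Emit:
{"name": "drive_tool", "arguments": {
  "plan": [
    [[0.5, 6.5, 0, 0, 0], [0.5, 0, 0, -10, 0], [0.5, 0, 0, -30, 0], [0.5, 0, 0, -30, 0], [0.5, 0, 0, -25, 0], [0.5, 0, 0, -12, 0], [0.5, 0, 0, -2, 0], [0.5, 0, 0, 0, 0], [0.5, 0, 0, 0, 0]]
  ]
}}

```text
clock: 27.37
position: [487.2, 346.3, 116.2]
ee_rot: [0.898, -0.44, -0.0, 0.0]
contact_force: [-0.8, -0.4, -1.2]
gripper_width: 46.5
grasp_force: 63.0
```

Emit:
{"name": "drive_tool", "arguments": {
  "plan": [
    [[0.5, 0, 0, -2, 0], [0.5, 0, 0, -1, 0], [0.5, 0, 0, 0, 0]]
  ]
}}

```text
clock: 27.62
position: [487.2, 347.2, 114.5]
ee_rot: [0.898, -0.439, 0.0, -0.0]
contact_force: [-0.8, -1.8, 3.1]
gripper_width: 46.6
grasp_force: 63.6
```

Contact (+3 N). Release, rise, head for the third tin.

Emit:
{"name": "drive_tool", "arguments": {
  "plan": [
    [[0.3, 0, 0, 0, 0], [0, 0, 0, 0, 0], [-0.4, 0, 0, 0, 0], [-0.4, 0, 0, 0, 0], [-0.4, 0, 0, 0, 0], [-0.4, 0, 0, 20, 0], [-0.4, 0, 0, 40, 0], [-0.4, 0, 0, 40, 0], [-0.4, 0, 0, 30, 0], [-1, 5, -20, 0, 0], [-1, 5, -20, 0, 0]]
  ]
}}

```text
clock: 28.53
position: [497.3, 308.5, 245.9]
ee_rot: [0.899, -0.438, 0.001, -0.003]
contact_force: [-0.8, 0.0, -0.6]
gripper_width: 81.2
grasp_force: 0.0
```

```bash
python3 inside.py; python3 cad.py | grep -v rim
```

```text
[497.3 308.5 245.9] 28.5333
floor ([300.0, 272.0], 16015, 72.1, [-0.0, 8.2, 120.0, 173.6, -0.0])
tintop ([289.0, 166.0], 3244, 145.2, [-0.0, -89.6, 10.8, 119.9, -89.9])
tintop ([300.0, 214.0], 4009, 142.2, [-5.2, -56.6, 47.8, 47.8, 65.7])
tintop ([300.0, 291.0], 3525, 142.2, [-4.4, -0.5, 48.0, 48.2, 15.4])
tintop ([295.0, 401.0], 2383, 144.7, [0.0, 88.6, 12.7, 119.9, 90.0])
floor slope x,y [ 1.7000e-02 -0.0000e+00  7.2137e+01]
floor 963 71.5 [ 2.0000e-02 -3.0000e-03  7.3305e+01]
tins ([396.0, 201.0], 238, 68.8, [665.4, -180.6, 46.0, 46.1, -52.3]) [174, 179, 174]
tins ([387.0, 284.0], 263, 69.0, [443.3, -159.0, 45.0, 46.9, -89.1]) [43, 108, 199]
tins ([379.0, 325.0], 270, 69.3, [336.0, -137.0, 44.4, 48.2, -88.0]) [35, 119, 56]
carton ([395.0, 243.0], 288, 58.6, [554.4, -179.6, 42.0, 51.3, 24.8]) [188, 147, 103]
tab ([287.0, 267.0], 68, 37.2, [483.0, 106.7, 11.8, 39.0, -82.5]) [175, 142, 98]
div ([288.0, 268.0], 2038, 5.8, [484.2, 106.9, 121.8, 192.5, -83.7]) [175, 142, 98]
```

Emit:
{"name": "drive_tool", "arguments": {
  "plan": [
    [[-1, 12, -35, 0, 0], [-1, 12, -35, 0, 0], [-1, 12, -35, 0, 0], [-1, 12, -35, 0, 0], [-1, 12, -35, 0, 0], [-1, 12, -35, 0, 0], [-1, 12, -35, 0, 0], [-1, 12, -35, 0, 0], [-1, 12, -35, 0, 0], [-1, 12, -35, 0, 0], [-1, 13, -35, 0, 0], [-1, 13, -35, -20, 0], [-1, 13, -35, -30, 0], [-1, 12, -34, -30, 0], [-1, 0, 0, -25, 0], [-1, 0, 0, 0, 0], [-1, 0, 0, 0, 0]]
  ]
}}

```text
clock: 30.05
position: [663.7, -172.7, 144.0]
ee_rot: [0.898, -0.439, -0.002, 0.001]
contact_force: [-0.7, 0.1, 0.4]
gripper_width: 85.2
grasp_force: 0.0
```

```bash
python3 w.py 64 76
```

```text
p [ 663.7 -172.7  144. ] yaw -52.1 F [-0.7  0.1  0.4] w 85.2 t 30.05
([46.0, 110.0], 1768, 69.2, [835.4, -145.7, 9.3, 62.9, -86.5]) [194, 193, 182]
([123.0, 151.0], 552, 70.3, [788.1, -152.4, 8.1, 26.3, -89.0]) [171, 169, 159]
([324.0, 238.0], 4963, 70.4, [668.8, -181.3, 47.7, 47.8, -69.8]) [225, 229, 228]
([546.0, 461.0], 1055, 70.2, [440.4, -151.9, 27.5, 33.5, -58.1]) [38, 74, 153]
```

Emit:
{"name": "drive_tool", "arguments": {
  "plan": [
    [[-1, 2.5, -4.6, -30, 0], [-1, 2.5, -4, -35, 0], [-1, 0, 0, -28, 0], [-1, 0, 0, -12, 0], [-0.5, 0, 0, 0, 0], [0, 0, 0, 0, 0], [0.5, 0, 0, 0, 0], [0.5, 0, 0, 0, 0], [0.5, 0, 0, 0, 0], [0.5, 0, 0, 0, 0], [0.5, 0, 0, 15, 0], [0.5, 0, 0, 35, 0], [0.5, 0, 0, 40, 0], [0.5, 0, 0, 40, 0], [0.5, 0, 0, 40, 0], [0.5, 0, 0, 20, 0], [0.5, 0, 0, 0, 0]]
  ]
}}

```text
clock: 31.52
position: [672.2, -182.1, 239.9]
ee_rot: [0.898, -0.439, 0.007, -0.002]
contact_force: [0.2, -0.3, -0.2]
gripper_width: 46.5
grasp_force: 61.9
```

Emit:
{"name": "drive_tool", "arguments": {
  "plan": [
    [[0.5, -7, 20, 0, 0], [0.5, -13, 35, 0, 0], [0.5, -13, 35, 0, 0], [0.5, -13, 35, 0, 0], [0.5, -13, 35, 0, 0], [0.5, -13, 35, 0, 0], [0.5, -13, 35, 0, 0], [0.5, -13, 35, 0, 0], [0.5, -13, 35, 0, 0], [0.5, -13, 35, 0, 0], [0.5, -13, 35, 0, 0], [0.5, -13, 35, 0, 0], [0.5, -14, 35, 0, 0], [0.5, -14, 35, 0, 0], [0.5, -14, 35, 0, 0], [0.5, -14, 35, 0, 0], [0.5, -8, 26, 0, 0], [0.5, 0, 0, 0, 0], [0.5, 0, 0, 0, 0]]
  ]
}}

```text
clock: 33.1
position: [454.3, 390.5, 230.4]
ee_rot: [0.899, -0.438, -0.0, 0.001]
contact_force: [0.5, 0.4, -0.4]
gripper_width: 46.3
grasp_force: 61.9
```

Emit:
{"name": "drive_tool", "arguments": {
  "plan": [
    [[0.5, -2, 0.8, 0, 0], [0.5, 0, 0, -14, 0], [0.5, 0, 0, -30, 0], [0.5, 0, 0, -30, 0], [0.5, 0, 0, -25, 0], [0.5, 0, 0, -11, 0], [0.5, 0, 0, -2, 0], [0.5, 0, 0, 0, 0], [0.5, 0, 0, 0, 0]]
  ]
}}

```text
clock: 33.85
position: [454.3, 390.5, 120.4]
ee_rot: [0.898, -0.439, 0.0, -0.001]
contact_force: [0.3, -0.1, -1.1]
gripper_width: 46.4
grasp_force: 61.8
```

Emit:
{"name": "drive_tool", "arguments": {
  "plan": [
    [[0.5, 0, 0, -2, 0], [0.5, 0, 0, -1, 0], [0.5, 0, 0, 0, 0]]
  ]
}}

```text
clock: 34.1
position: [453.9, 390.7, 117.1]
ee_rot: [0.898, -0.439, 0.0, -0.001]
contact_force: [0.1, 0.4, 0.4]
gripper_width: 46.0
grasp_force: 62.0
```

Emit:
{"name": "drive_tool", "arguments": {
  "plan": [
    [[0.5, 0, 0, -1.5, 0], [0.5, 0, 0, 0, 0]]
  ]
}}

```text
clock: 34.27
position: [453.9, 390.8, 117.0]
ee_rot: [0.899, -0.439, 0.001, -0.001]
contact_force: [-2.2, -2.9, 7.6]
gripper_width: 46.3
grasp_force: 62.9
```

Emit:
{"name": "drive_tool", "arguments": {
  "plan": [
    [[0.3, 0, 0, 0, 0], [0, 0, 0, 0, 0], [-0.4, 0, 0, 0, 0], [-0.4, 0, 0, 0, 0], [-0.4, 0, 0, 0, 0], [-0.4, 0, 0, 20, 0], [-0.4, 0, 0, 40, 0], [-0.4, 0, 0, 40, 0], [-0.4, 0, 0, 30, 0], [-0.4, 8, -20, 0, 0], [-0.4, 8, -30, 0, 0], [-0.4, 0, -30, 0, 0], [0, 0, 0, 0, 0]]
  ]
}}

```text
clock: 35.35
position: [469.0, 306.3, 244.8]
ee_rot: [0.898, -0.441, -0.0, 0.001]
contact_force: [-0.9, 0.3, -0.3]
gripper_width: 49.0
grasp_force: 0.0
```

```bash
python3 inside.py w8; python3 cad.py
```

```text
[469.  306.3 244.8] 35.35
floor ([279.0, 233.0], 13657, 72.0, [-0.0, 5.9, 120.0, 178.2, 0.0])
tintop ([250.0, 140.0], 3443, 145.2, [-0.0, -89.4, 10.9, 120.0, 89.9])
tintop ([263.0, 192.0], 4244, 142.3, [-5.2, -56.5, 47.8, 47.9, 85.1])
tintop ([267.0, 270.0], 3451, 142.2, [-5.1, -1.4, 46.4, 47.9, 59.3])
tintop ([278.0, 344.0], 2354, 142.1, [-12.4, 56.6, 33.9, 48.8, -10.5])
tintop ([295.0, 385.0], 1715, 144.5, [-22.9, 88.7, 12.7, 73.7, 90.0])
floor slope x,y [ 1.7000e-02 -0.0000e+00  7.2209e+01]
rim: rect in groove axes [-70.4, 11.2, 136.3, 200.7, 0.0] med z 169.0 plane slopes [1.30000e-02 0.00000e+00 1.70969e+02]
floor 681 71.3 [1.1000e-02 2.0000e-03 7.2734e+01]
tins ([387.0, 284.0], 266, 69.3, [444.7, -159.0, 44.6, 45.2, 1.7]) [43, 109, 199]
tins ([378.0, 325.0], 274, 69.3, [334.7, -135.8, 45.9, 46.3, 1.0]) [37, 119, 57]
carton ([395.0, 243.0], 282, 58.6, [554.4, -179.6, 42.3, 50.4, 23.6]) [188, 147, 103]
tab ([287.0, 267.0], 65, 37.0, [482.9, 107.1, 12.0, 38.8, -83.6]) [174, 141, 98]
div ([288.0, 268.0], 2005, 5.8, [483.8, 106.3, 118.9, 186.0, -83.7]) [175, 142, 98]
```

View pics/w8.png

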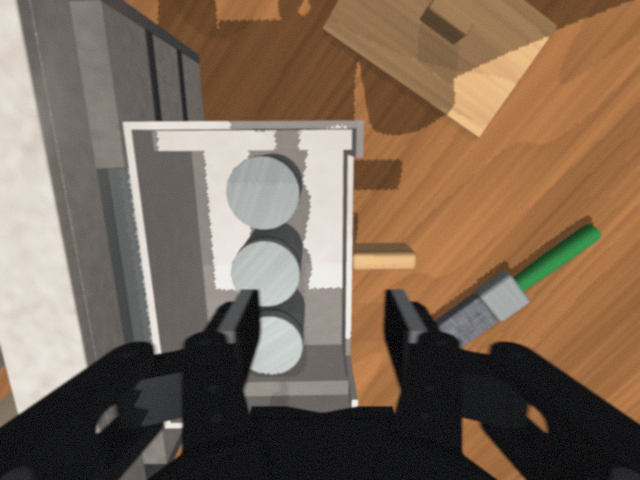

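Emit:
{"name": "drive_tool", "arguments": {
  "plan": [
    [[0, 2, -22, 0, 6.5], [0, 2, -22, 0, 6.5], [0, 2, -22, 0, 6.5], [0, 2, -22, 0, 6.5], [0, 2, -22, 0, 6.5], [0, 2, -22, 0, 6.5], [0, 2, -22, -30, 6.5], [0, 2, -22, -30, 6.5], [0, 2, -22, -30, 6.5], [0, 0, 0, 0, 0], [0, 0, 0, 0, 0]]
  ]
}}

```text
clock: 36.37
position: [487.1, 111.8, 153.0]
ee_rot: [0.998, 0.055, -0.002, 0.001]
contact_force: [0.5, -0.5, 1.1]
gripper_width: 42.3
grasp_force: 0.0
```

```bash
python3 w.py 33 43; python3 w.py 3 10
```

```text
p [487.1 111.8 153. ] yaw 6.3 F [ 0.5 -0.5  1.1] w 42.3 t 36.3667
([14.0, 11.0], 453, 37.5, [608.2, 315.4, 2.6, 31.9, 38.5]) [116, 108, 103]
([329.0, 238.0], 887, 38.0, [487.1, 106.7, 11.7, 39.4, -84.8]) [177, 140, 102]
p [488.3 112.9 154.6] yaw 6.4 F [1.  0.7 1.1] w 42.7 t 36.4167
([58.0, 28.0], 630, 6.5, [609.8, 313.4, 2.3, 73.9, 38.2]) [110, 101, 96]
([328.0, 215.0], 29676, 6.1, [486.6, 106.7, 116.3, 182.1, -84.1]) [145, 111, 80]
([616.0, 302.0], 363, 6.6, [451.1, -143.0, 16.9, 44.7, 76.2]) [16, 34, 76]
```

Emit:
{"name": "drive_tool", "arguments": {
  "plan": [
    [[0, -0.5, -3, -40, -0.5], [0, 0, -2.5, -40, 0], [0, 0, 0, -35, 0], [0, 0, 0, -20, 0], [0, 0, 0, -6, 0], [0.3, 0, 0, 0, 0], [0.6, 0, 0, 0, 0], [1, 0, 0, 0, 0], [1, 0, 0, 0, 0], [1, 0, 0, 0, 0], [1, 0, 0, 0, 0]]
  ]
}}

```text
clock: 37.38
position: [488.6, 108.1, 15.7]
ee_rot: [0.999, 0.052, 0.002, -0.001]
contact_force: [-1.4, 3.2, 7.3]
gripper_width: 10.8
grasp_force: 62.7
```

Emit:
{"name": "drive_tool", "arguments": {
  "plan": [
    [[1, 0, 0, 10, 0], [1, 0, 0, 25, 0], [1, 0, 0, 40, 0], [1, 0, 0, 40, 0], [1, 0, 0, 40, 0], [1, 0, 0, 40, 0], [1, 0, 0, 20, 0], [1, 0, 20, 0, -6], [1, 0, 28, 0, -7], [1, 0, 28, 0, -7], [1, 0, 28, 0, -7], [1, 0, 28, 0, -7], [1, 0, 28, 0, -7], [1, 0, 28, 0, -7], [1, 0, 28, 0, -7], [1, 0, 20, 0, -2.8], [1, 0, 10, 0, 0], [1, 0, 0, 0, 0], [1, 0, 0, 0, 0]]
  ]
}}

```text
clock: 38.97
position: [486.5, 352.3, 228.4]
ee_rot: [0.899, -0.437, -0.0, 0.001]
contact_force: [-0.4, -0.8, -1.6]
gripper_width: 10.4
grasp_force: 61.5
```

```bash
cat > div.py <<'E'
from h import *
s=read_state(); p=s['position']; q=s['ee_rot']; print(p.round(1),'yaw',np.rad2deg(2*np.arctan2(q[1],q[0])).round(1),s['contact_force'].round(1),s['clock'])
O=np.array([490,351]); a=np.deg2rad(38); Rm=np.array([[np.cos(a),-np.sin(a)],[np.sin(a),np.cos(a)]])
print('tool in caddy axes',((p[:2]-O)@Rm).round(1))
im,d,K,R,c=cam('wrist'); X=pts(d,K,R,c); z=X[...,2]; L=(X[...,:2]-O)@Rm
i=im.astype(int); m=(d>0)&(i[...,0]-i[...,2]>25)&(z>p[2]-25)&(z<p[2]+8)
for b in blobs(m,np.concatenate([L,z[...,None]],-1),500): print('div',b)
k=m; A=np.c_[L[k],np.ones(k.sum())]; kk=abs(z[k]-np.median(z[k]))<8
print('plane',np.linalg.lstsq(A[kk],z[k][kk],rcond=None)[0].round(3))
m=(d>0)&(z>168)&(z<180)&(abs(L[...,0])<70)&(abs(L[...,1])<105)
for b in blobs(m,np.concatenate([L,z[...,None]],-1),100): print('rim',b)
save(im,'w9')
E
python3 div.py
```

```text
[486.5 352.3 228.4] yaw -51.8 [-0.4 -0.8 -1.6] 38.9667
tool in caddy axes [-1.9  3.2]
div ([322.0, 198.0], 65636, 218.7, [-1.8, -28.8, 112.1, 116.7, -89.8])
div ([322.0, 398.0], 1124, 219.0, [-1.8, 54.0, 16.6, 22.6, -88.7])
plane [0.00000e+00 4.00000e-03 2.18853e+02]
rim ([318.0, 69.0], 2977, 172.0, [-1.3, -96.1, 9.1, 132.5, -89.6])
```

View pics/w9.png

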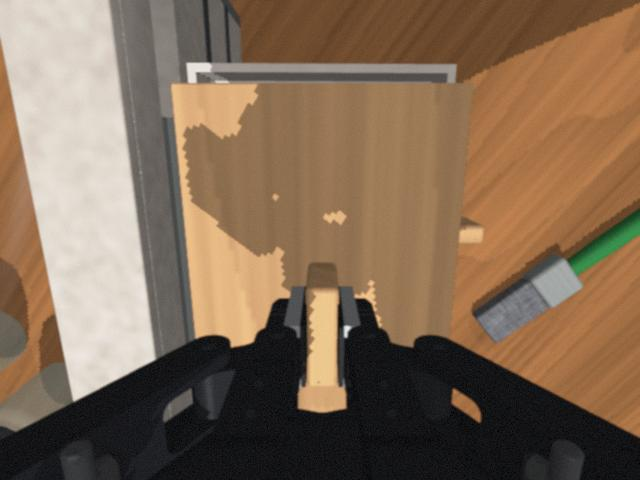

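Emit:
{"name": "drive_tool", "arguments": {
  "plan": [
    [[1, 2, -2, -5, 0], [1, 2.3, -2.2, -10, 0], [1, 0, 0, -12, 0], [1, 0, 0, -7, 0], [1, 0, 0, 0, 0], [1, 0, 0, 0, 0]]
  ]
}}

```text
clock: 39.52
position: [491.3, 347.9, 194.0]
ee_rot: [0.899, -0.438, -0.0, 0.001]
contact_force: [0.1, 0.3, -0.8]
gripper_width: 10.5
grasp_force: 61.5
```

```bash
python3 div.py
```

```text
[491.3 347.9 194. ] yaw -51.9 [ 0.1  0.3 -0.8] 39.5167
tool in caddy axes [-0.9 -3.3]
div ([322.0, 198.0], 65722, 184.4, [-1.0, -36.2, 114.1, 125.9, 90.0])
div ([322.0, 398.0], 1126, 184.6, [-0.9, 48.1, 16.2, 22.9, 87.0])
plane [-1.0000e-03  3.0000e-03  1.8452e+02]
rim ([257.0, 143.0], 8682, 171.9, [1.0, -36.0, 128.9, 138.0, -89.9])
rim ([188.0, 397.0], 104, 171.3, [68.1, 57.9, 3.7, 10.5, -0.7])
```

View pics/w9.png

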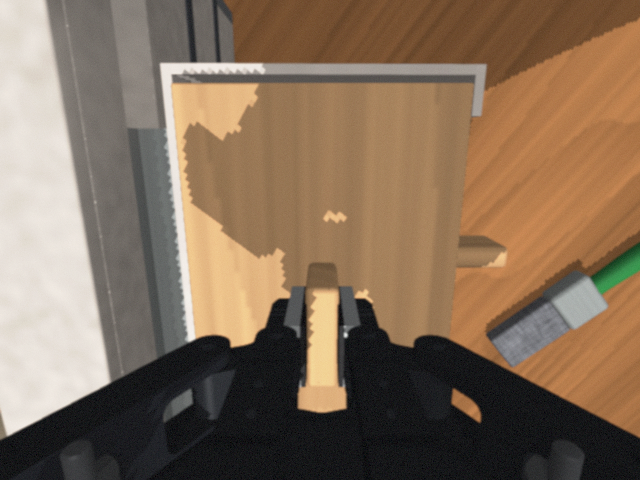

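Emit:
{"name": "drive_tool", "arguments": {
  "plan": [
    [[1, 0.5, -0.7, -4, 0], [1, 0, 0, -5, 0], [1, 0, 0, -5, 0], [1, 0, 0, -5, 0], [1, 0, 0, -4, 0], [1, 0, 0, -3, 0], [1, 0, 0, 0, 0], [1, 0, 0, 0, 0]]
  ]
}}

```text
clock: 40.23
position: [491.8, 347.9, 168.4]
ee_rot: [0.899, -0.438, 0.0, 0.0]
contact_force: [-1.2, -0.1, -1.4]
gripper_width: 10.2
grasp_force: 61.5
```

Emit:
{"name": "drive_tool", "arguments": {
  "plan": [
    [[1, 0, 0, -2, 0], [1, 0, 0, -2, 0], [1, 0, 0, 0, 0]]
  ]
}}

```text
clock: 40.48
position: [491.6, 347.8, 164.3]
ee_rot: [0.899, -0.438, -0.0, 0.0]
contact_force: [-0.6, -0.3, -2.0]
gripper_width: 11.2
grasp_force: 61.5
```

Emit:
{"name": "drive_tool", "arguments": {
  "plan": [
    [[1, 0, 0, -2, 0], [1, 0, 0, -1, 0], [1, 0, 0, 0, 0]]
  ]
}}

```text
clock: 40.73
position: [491.8, 348.0, 161.7]
ee_rot: [0.899, -0.438, 0.0, -0.0]
contact_force: [-1.1, 0.5, -0.7]
gripper_width: 10.8
grasp_force: 61.7
```

Emit:
{"name": "drive_tool", "arguments": {
  "plan": [
    [[1, 0, 0, -1, 0], [1, 0, 0, 0, 0], [0.68, 0, 0, 0, 0], [0.6, 0, 0, 0, 0], [0.4, 0, 0, 0, 0], [0.2, 0, 0, 0, 0], [0.2, 0, 0, 0, 0], [0.2, 0, 0, 15, 0], [0.2, 0, 0, 35, 0], [0.2, 0, 0, 40, 0], [-0.2, 20, -30, 0, 0], [-0.6, 10, -30, 0, 0], [-0.6, 0, 0, 0, 0], [-1, 0, 0, 0, 0]]
  ]
}}

```text
clock: 41.9
position: [522.2, 286.6, 250.9]
ee_rot: [0.899, -0.439, 0.0, -0.0]
contact_force: [-0.4, -0.3, 0.1]
gripper_width: 78.0
grasp_force: 0.0
```

```bash
python3 inside.py w10; python3 cad.py
python3 - <<'E'
from h import *
im,*_=cam('scene'); save(im,'s10')
E
```

```text
[522.2 286.6 250.9] 41.9
tintop ([317.0, 305.0], 23804, 150.9, [-0.1, -14.6, 119.7, 154.7, 0.1])
divider ([301.0, 306.0], 30667, 151.2, [0.1, -10.5, 116.4, 162.9, 0.1])
tab ([301.0, 359.0], 1080, 182.9, [-0.5, -1.2, 12.1, 40.3, 0.1])
rim: rect in groove axes [-72.2, 11.5, 133.8, 201.6, 0.3] med z 152.6 plane slopes [4.00000e-03 1.00000e-03 1.52356e+02]
floor 228 70.8 [-6.3000e-02 -1.9000e-02  6.3794e+01]
tins ([387.0, 284.0], 259, 69.2, [443.4, -158.8, 44.5, 46.8, 87.8]) [43, 109, 199]
tins ([379.0, 325.0], 269, 69.2, [334.8, -137.0, 44.5, 45.7, -88.2]) [36, 119, 56]
carton ([395.0, 243.0], 280, 58.4, [554.3, -179.5, 41.9, 51.1, 23.9]) [189, 147, 103]
```

View pics/w10.png

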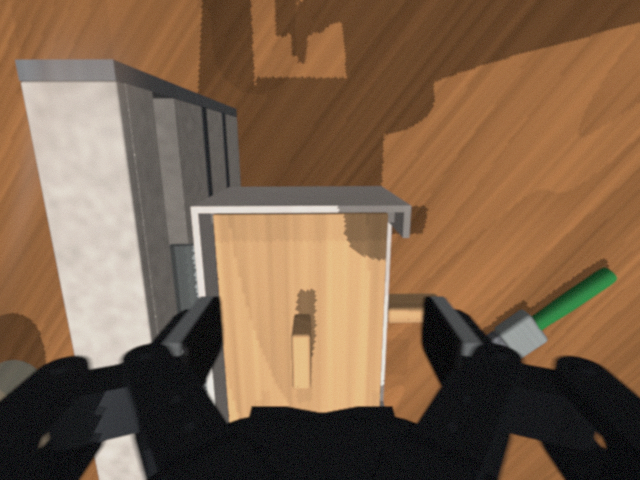

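Emit:
{"name": "drive_tool", "arguments": {
  "plan": [
    [[-1, 3, -36, 0, 0], [-1, 3, -36, 0, -7], [-1, 3, -36, 0, -7], [-1, 3, -36, 0, 0], [-1, 3, -36, 0, 0], [-1, 3, -36, 0, 0], [-1, 3, -36, 0, 0], [-1, 3, -36, 0, 0], [-1, 3, -36, 0, 0], [-1, 3, -36, 0, 0], [-1, 2, -36, -30, 0], [-1, 2, -36, -35, 0], [-1, 1, -32, -35, 0], [-1, 0, 0, 0, 0], [-1, 0, 0, 0, 0]]
  ]
}}

```text
clock: 43.3
position: [555.1, -162.6, 161.7]
ee_rot: [0.839, -0.545, -0.002, 0.001]
contact_force: [-0.5, 0.1, 0.1]
gripper_width: 85.6
grasp_force: 0.0
```

```bash
python3 w.py 54 64
```

```text
p [ 555.1 -162.6  161.7] yaw -66.0 F [-0.5  0.1  0.1] w 85.6 t 43.3
([329.0, 217.0], 4644, 60.3, [557.2, -179.9, 42.1, 50.1, 24.0]) [209, 157, 114]
([111.0, 294.0], 1130, 58.9, [678.5, -61.4, 31.8, 50.5, 61.2]) [107, 66, 29]
([442.0, 286.0], 406, 59.5, [461.3, -164.9, 18.4, 46.8, -19.8]) [26, 50, 99]
([563.0, 359.0], 386, 59.3, [350.9, -155.0, 7.9, 33.5, -52.8]) [31, 77, 42]
```

Emit:
{"name": "drive_tool", "arguments": {
  "plan": [
    [[-1, 1, -9, -30, 0], [-1, 1, -8.3, -40, 0], [-1, 0, 0, -40, 0], [-1, 0, 0, -20, 0], [-1, 0, 0, -7, 0], [-0.5, 0, 0, 0, 0], [0, 0, 0, 0, 0], [0.5, 0, 0, 0, 0], [0.6, 0, 0, 0, 0], [0.6, 0, 0, 0, 0], [0.6, 0, 0, 0, 0], [0.6, 0, 0, 0, 0]]
  ]
}}

```text
clock: 44.35
position: [560.2, -179.2, 30.0]
ee_rot: [0.839, -0.544, 0.002, -0.001]
contact_force: [-0.6, 2.9, 7.0]
gripper_width: 41.4
grasp_force: 62.4
```

Emit:
{"name": "drive_tool", "arguments": {
  "plan": [
    [[0.6, 0, 0, 15, 0], [0.6, 0, 0, 35, 0], [0.6, 0, 0, 40, 0], [0.6, 0, 0, 40, 0], [0.6, 0, 0, 40, 0], [0.6, 0, 0, 35, 0], [0.6, 0, 20, 15, 0], [0.6, -3, 36, 0, 7], [0.6, -3, 36, 0, 7], [0.6, -3, 36, 0, 0], [0.6, -3, 36, 0, 0], [0.6, -3, 36, 0, 0], [0.6, -3, 36, 0, 0], [0.6, -3, 36, 0, 0], [0.6, -3, 36, 0, 0], [0.6, -3, 36, 0, 0], [0.6, -3, 36, 0, 0], [0.6, -3, 36, 0, 0], [0.6, -2, 36, 0, 0], [0.6, 0, 20, 0, 0]]
  ]
}}

```text
clock: 46.02
position: [522.3, 296.0, 247.7]
ee_rot: [0.9, -0.437, 0.0, -0.001]
contact_force: [0.7, -1.0, -0.8]
gripper_width: 41.0
grasp_force: 61.6
```

Emit:
{"name": "drive_tool", "arguments": {
  "plan": [
    [[0.6, 0, 0, 0, 0], [0.6, 0, 0, 0, 0]]
  ]
}}

```text
clock: 46.18
position: [522.5, 293.6, 247.2]
ee_rot: [0.9, -0.437, -0.0, 0.0]
contact_force: [-0.2, -0.5, -1.3]
gripper_width: 41.0
grasp_force: 61.6
```

Emit:
{"name": "drive_tool", "arguments": {
  "plan": [
    [[0.6, 0, 13, 0, 0], [0.6, 0, 0, -15, 0], [0.6, 0, 0, -20, 0], [0.6, 0, 0, -17, 0], [0.6, 0, 0, -10, 0], [0.6, 0, 0, 0, 0], [0.6, 0, 0, -2, 0], [0.6, 0, 0, 0, 0]]
  ]
}}

```text
clock: 46.85
position: [523.7, 305.8, 184.2]
ee_rot: [0.899, -0.438, 0.0, -0.001]
contact_force: [0.1, 0.2, -1.1]
gripper_width: 41.2
grasp_force: 61.6
```

Emit:
{"name": "drive_tool", "arguments": {
  "plan": [
    [[0.6, 0, 0, -2, 0], [0.6, 0, 0, 0, 0]]
  ]
}}

```text
clock: 47.02
position: [523.3, 305.9, 181.9]
ee_rot: [0.899, -0.438, 0.0, -0.001]
contact_force: [-0.8, 0.1, -0.3]
gripper_width: 41.2
grasp_force: 61.6
```

Emit:
{"name": "drive_tool", "arguments": {
  "plan": [
    [[0.6, 0, 0, -1, 0], [0.6, 0, 0, 0, 0]]
  ]
}}

```text
clock: 47.18
position: [523.4, 305.9, 181.1]
ee_rot: [0.899, -0.437, 0.0, -0.001]
contact_force: [-0.6, 0.2, 1.8]
gripper_width: 41.3
grasp_force: 61.7
```

Contact; release, rise and check.

Emit:
{"name": "drive_tool", "arguments": {
  "plan": [
    [[0.4, 0, 0, 0, 0], [0.1, 0, 0, 0, 0], [-0.2, 0, 0, 0, 0], [-0.3, 0, 0, 0, 0], [-0.3, 0, 0, 0, 0], [-0.3, 0, 0, 20, 0], [-0.3, 0, 0, 40, 0], [-0.3, 0, 0, 40, 0], [-0.3, 0, -20, 0, 0], [-0.3, -20, -40, 0, 0], [-0.3, -20, -35, 0, 0], [-0.3, -20, -35, 0, 0], [-0.3, 0, 0, 0, 0], [-0.3, 0, 0, 0, 0]]
  ]
}}

```text
clock: 48.35
position: [463.6, 176.7, 280.8]
ee_rot: [0.899, -0.438, 0.0, -0.001]
contact_force: [-0.2, 0.5, 0.6]
gripper_width: 55.6
grasp_force: 0.0
```

```bash
python3 inside.py; python3 cad.py
python3 - <<'E'
from h import *
im,d,K,R,c=cam('top'); save(im,'t11')
X=pts(d,K,R,c); z=X[...,2]
O=np.array([487.5,350.]); a=np.deg2rad(38); L=(X[...,:2]-O)@np.array([[np.cos(a),-np.sin(a)],[np.sin(a),np.cos(a)]])
m=(abs(L[...,0])<66)&(abs(L[...,1])<100)
for lo,hi in((146,158),(165,178),(178,190),(202,220)):
    for b in blobs(m&(z>lo)&(z<hi),np.concatenate([L,z[...,None]],-1),40): print(lo,b)
E
```

```text
[463.6 176.7 280.8] 48.35
floor ([248.0, 382.0], 579, 71.4, [-46.3, 58.5, 13.9, 73.0, -0.1])
tintop ([196.0, 291.0], 2127, 150.8, [-16.5, -63.6, 50.4, 83.8, -88.7])
tintop ([162.0, 443.0], 872, 151.3, [16.5, 67.7, 32.5, 48.5, -3.1])
divider ([163.0, 291.0], 3900, 151.4, [0.9, -63.6, 50.7, 118.1, -89.4])
divider ([158.0, 445.0], 1371, 151.6, [15.0, 73.8, 33.4, 66.1, -36.1])
tab ([153.0, 309.0], 731, 184.4, [-9.0, -75.5, 25.9, 52.4, 54.0])
ctn ([126.0, 332.0], 2467, 211.1, [-2.1, -67.3, 27.8, 43.3, 89.7])
floor slope x,y [ 1.5000e-02 -1.0000e-03  7.2196e+01]
rim: rect in groove axes [-17.3, 11.8, 32.6, 201.0, 0.9] med z 161.9 plane slopes [ 5.50000e-02 -0.00000e+00  1.62633e+02]
floor 0 nan [0. 0. 0.]
tins ([387.0, 284.0], 262, 69.3, [443.5, -159.1, 45.2, 46.9, -88.0]) [42, 106, 196]
tins ([379.0, 325.0], 268, 69.1, [335.9, -136.9, 44.8, 48.1, 89.4]) [36, 117, 55]
146 ([159.0, 252.0], 424, 151.3, [50.5, 35.8, 25.0, 124.2, 0.4])
165 ([166.0, 239.0], 246, 171.7, [56.6, 0.4, 27.4, 199.9, 3.7])
  return _methods._mean(a, axis=axis, dtype=dtype,
  ret = ret.dtype.type(ret / rcount)
```

View pics/t11.png

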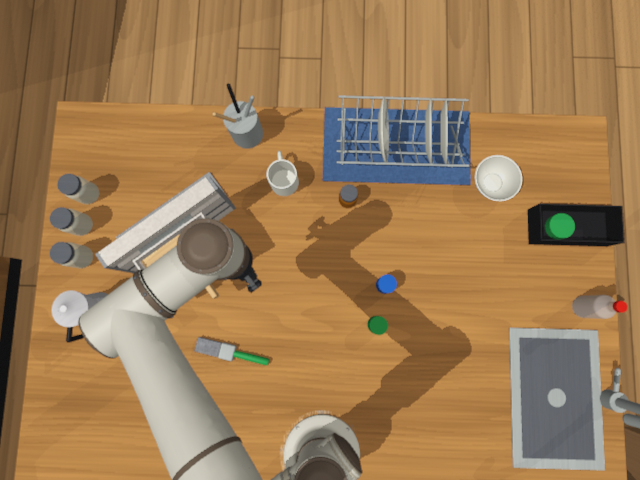

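Emit:
{"name": "drive_tool", "arguments": {
  "plan": [
    [[-0.3, 0, -35, 0, 0], [-0.3, 0, -38, 0, 0], [-0.3, 0, -38, 0, 0], [-0.3, 0, -38, 0, 0], [-0.3, 0, -38, 0, 0], [-0.3, 0, -38, 0, 0], [-0.3, 0, -38, 0, 0], [-0.3, 0, -38, 0, 0], [-0.3, 0, 0, 0, 0], [-0.3, 0, 0, 0, 0], [-0.3, 0, 0, 0, 0]]
  ]
}}

```text
clock: 49.42
position: [465.2, -122.3, 279.7]
ee_rot: [0.899, -0.438, -0.0, 0.0]
contact_force: [-0.1, 0.7, 0.6]
gripper_width: 55.5
grasp_force: 0.0
```

Run:
```python
from h import *
im,d,K,R,c=cam('top'); save(np.hstack([im[170:310,80:330].repeat(3,0).repeat(3,1)]),'t12')
X=pts(d,K,R,c); z=X[...,2]
O=np.array([487.5,350.]); a=np.deg2rad(38); L=(X[...,:2]-O)@np.array([[np.cos(a),-np.sin(a)],[np.sin(a),np.cos(a)]])
m=(abs(L[...,0])<68)&(abs(L[...,1])<102)
for lo,hi in((146,158),(165,178),(178,190),(202,220)):
    k=m&(z>lo)&(z<hi)
    for b in blobs(k,np.concatenate([L,z[...,None]],-1),40): print(lo,b)
    q=np.c_[L[k],np.ones(k.sum())]; print(np.linalg.lstsq(q,z[k],rcond=None)[0].round(3))
```

```text
146 ([181.0, 261.0], 2903, 150.5, [2.7, 2.9, 121.1, 190.3, 0.2])
[1.30000e-02 0.00000e+00 1.50643e+02]
165 ([184.0, 237.0], 361, 171.2, [0.5, -4.6, 134.8, 190.2, 0.2])
165 ([150.0, 283.0], 154, 170.7, [-1.9, 96.1, 20.5, 132.8, -85.1])
[ 8.00000e-03 -3.00000e-03  1.71038e+02]
178 ([181.0, 257.0], 83, 182.5, [0.3, 0.1, 13.1, 39.4, 0.8])
[-4.20000e-02 -1.10000e-02  1.82363e+02]
202 ([197.0, 243.0], 400, 210.1, [-1.2, -54.9, 43.3, 50.1, 0.3])
[ 2.10000e-02 -2.00000e-03  2.09945e+02]
```

View pics/t12.png

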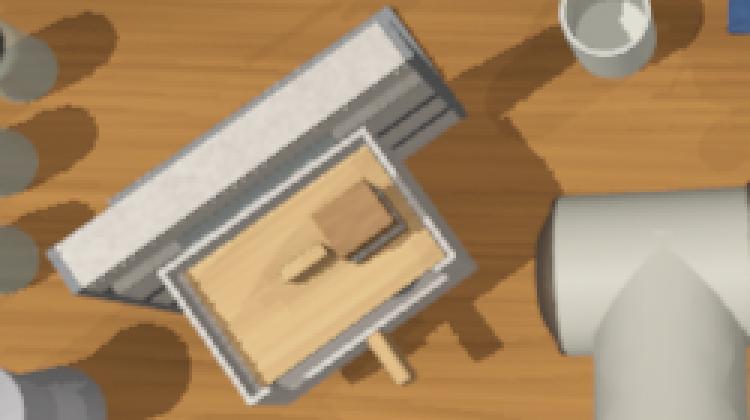

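```bash
python3 -c "
from bench import *
print(job_done())"
```

```text
the job is handed in; nothing more can be done
None
```

The caddy is hung level in the top groove and packed in the order asked: all three tins upright on its floor, the divider flat on its ledges with the tab up, and the one carton there was upright on the divider. I handed it in at about 49 s, with the last camera check showing everything in place and the jar and mug left alone; no judgement came back.

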